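Stock the sign-up caddy

ROBOT

A 6-joint arm with a two-finger parallel gripper is mounted at the origin on the work surface; the furniture and walls round the work are solid. World frame = base frame: x ahead of the robot, y to its left, z up, the work surface at z = 0. Lengths are in m, angles in degrees, forces in N, time in s.
With the tool pointing down it reaches from about 0.3 to 0.875 m from the base axis. Payload 6.4 kg.
Tool frame: the origin (TCP) lies midway between the tips of the shut fingers; the grasp point (between the pads) lies robot.tcp_to_grasp behind it (robot.tcp_to_grasp is the distance from the TCP to the grasp point, in m); z points along the fingers, y is the line along which they close (so a half turn about z gives the same grasp; the last joint's range is limited). The gripper opens to 85 mm and grips with 20 to 120 N. Pads are 22 mm wide; open, the fingers measure 114 mm over their backs; the gripper's body (76 mm by 85 mm) begins 54 mm behind the grasp point. The pads swing forward as they close: fully open they stand 13 mm farther back than shut.
Start: joints at [-84.815, 10.359, 92.074, -0, 77.567, -11.82], TCP at [0.168, -0.55, 0.207] pointing down, gripper open.
Joint ranges: [-171.53, 171.53], [-51.25, 118.39], [17.06, 147.69], [-65.23, 245.23], [0, 150.52], [-178.68, 178.68]. Speed limits (degrees/s): [147.25, 147.25, 172.46, 180, 180, 180].

INTERFACE

Orientations are given as [roll, pitch, yaw] about the fixed x, y, z axes, in that order (R = Rz(yaw) Ry(pitch) Rx(roll)).
In Python, from plant import sensors, camera, calibration, ticket, robot gives the robot as it stands.
- The arm moves only by the tool carry_out, never from a script. Its argument "steps" is a list of rows, each a list of 7 numbers: the shift along the tool's x, y, z each as a share of 0.12 m, from -1 to 1, then the turn, a rotation vector about the tool's x, y, z each as a share of pi/2 rad, from -1 to 1, then the closure, from -1 (fully open) to 1 (shut). A call has 1 to 12 rows; each row shifts and turns the commanded pose from where the row before left it, along the tool's axes as they then stand; what a row does not reach is not made up. A row lasts 1/10 s, in which the tool goes at most 50 mm and 8.59 degrees, less where a joint would pass 70% of its speed; a pose out of reach is approached as far as the arm can. A call with a number of a shift or a turn outside -1 to 1 is refused whole. A call with a gripper value outside its range is refused whole. The fingers move at their own pace and stop on an object; the grip force is fixed at half the most. Time passes only in rows, so rows that do not move let the fingers close. It gives the time, the measured TCP pose, the force, the opening and the grip force at its end, in the units of the state.
- sensors.get_obs(): the state, without advancing time (a new reading comes with each control period).
- camera(name): name is "scene" or "top"; returns the picture (420x560x3 uint8, blue, green, red); there is no depth.
- calibration(name): a dict with "fx", "fy", "cx", "cy" (pixels), "distortion" ([k1, k2, p1, p2, k3] as OpenCV has them; the pictures are not rectified), "extrinsics" (4x4, takes a point from camera to world coordinates). Camera axes: x right, y down, z forward; pixel columns grow to the right and rows downward; lengths in m; the calibration is good to about 2 mm. A picture is of the moment at which its call begins. calibration takes no time and is no camera call.
- ticket.close_job(): hands the job in; it is judged then, once.
The state is a dict: "t": time; "joint_positions": joint angles; "joint_velocities": joint speeds; "joint_efforts": joint torques, N m; "tool_pos": TCP position; "ee_rot": TCP orientation; "contact_force": force on the tool from outside, world axes, zero at the start; "wrist_torque": the same for the moment, N m; "gripper_width": finger opening in m; "gripper_force": force on a finger pad.
Only numpy, scipy, OpenCV 4.12 (cv2) and the standard library are available. Lean on these libraries where they do the work, as an engineer would, in place of code of your own. Each camera call takes 0.05 s, during which the arm holds its last target. There are 200 camera calls.

TASK

Get the caddy ready for the next sign-up: put the thick felt marker, the stapler, the square-bodied padlock and the hand stamp each into the well of the caddy that is cut to its size, lying or standing as they do now and down on the felt. The slim pen and the round disc lock do not belong in it: leave them where they lie.

Things in the scene. Friction and masses are not known exactly. Their poses are not given: they have to be found in the camera images.
- marker: Thick black felt marker with white marks on the barrel, 138 mm long, 18 mm thick (16 mm across as it lies), lying flat. Origin at the middle of its underside; long axis y, z up. It may lie either way round in its well.
- stapler: Black office stapler standing on its base, 151 mm long (x), base up to 46 mm wide (y), 60 mm high. Origin at the centre of its underside, z up. Its upper arm, 32 mm wide and 36 to 59 mm above the origin, is rigid and can be gripped across y at the middle. Either way round will do.
- padlock: Square-bodied brass padlock lying on its face, 72 mm long (x, shackle to +x) by 45 mm (y), body 20 mm thick. Origin at the centre of the underside of the whole lock, z up; the solid body runs from x = -36 to +5 mm, so grip it across y at about x = -15 mm. Shackle shut and rigid. Either way round will do.
- stamp: Wooden hand stamp standing on its rubber: foot 26 mm (x) by 54 mm (y), 14 mm high, with a turned knob 26 mm thick from 35 to 67 mm above the origin. Origin at the centre of its underside, z up. Either way round will do.
- pen: Look-alike of the marker: slim black pen with clip, 138 mm long (y) and 11 mm thick; it stays where it lies. Origin at the middle of its underside.
- disc_lock: Look-alike of the padlock: round steel disc lock lying flat, 70 mm across, 25 mm thick; it stays where it lies. Origin at the centre of its underside.
- marker_insert: Wooden insert of the caddy, 182 x 74 x 10 mm, fixed; origin at the centre of its underside, x along its long side, z up. In its upper face, centred, is a felt-floored well 6 mm deep (floor 4 mm above the origin, rim 10 mm above the origin and 14 mm above the desk; the caddy's outer rim is 16 mm high): the long narrow well, 158 x 36 mm, for the marker.
- stapler_insert: Wooden insert of the caddy, 182 x 74 x 10 mm, fixed; origin at the centre of its underside, x along its long side, z up. In its upper face, centred, is a felt-floored well 6 mm deep (floor 4 mm above the origin, rim 10 mm above the origin and 14 mm above the desk; the caddy's outer rim is 16 mm high): the long wide well, 170 x 64 mm, for the stapler.
- padlock_insert: Wooden insert of the caddy, 182 x 74 x 10 mm, fixed; origin at the centre of its underside, x along its long side, z up. In its upper face, centred, is a felt-floored well 6 mm deep (floor 4 mm above the origin, rim 10 mm above the origin and 14 mm above the desk; the caddy's outer rim is 16 mm high): the middling well, 92 x 64 mm, for the padlock.
- stamp_insert: Wooden insert of the caddy, 182 x 74 x 10 mm, fixed; origin at the centre of its underside, x along its long side, z up. In its upper face, centred, is a felt-floored well 6 mm deep (floor 4 mm above the origin, rim 10 mm above the origin and 14 mm above the desk; the caddy's outer rim is 16 mm high): the smallest well, 74 x 45 mm, for the stamp (long side of the foot along the insert's long side).
Mind the look-alikes: they are no part of the job. There is more than one size of the padlock; the one meant has the size given above.

How it is judged (in metres and radians):
At the end, for the whole second after the job is handed in: Marker, stapler, padlock and stamp each rest, released and still, on the floor of their own insert's well, upright as they started (within 0.12 rad), within 14 mm of its centre along each axis and long axis within 0.4 rad of the insert's; pen and disc lock are within 25 mm of where they began (z of marker in the frame of marker_insert between 0.001 and 0.008 m and x of marker in the frame of marker_insert between -0.014 and 0.014 m and y of marker in the frame of marker_insert between -0.014 and 0.014 m and angle between the y axis of marker and the x axis of marker_insert, either way round below 0.4 rad and linear speed of each of marker, stapler, padlock, stamp below 0.02 m/s and angle between each of marker, stapler, padlock, stamp's own z axis and vertical below 0.12 rad and z of stapler in the frame of stapler_insert between 0.001 and 0.008 m and x of stapler in the frame of stapler_insert between -0.014 and 0.014 m and y of stapler in the frame of stapler_insert between -0.014 and 0.014 m and angle between the x axis of stapler and the x axis of stapler_insert, either way round below 0.4 rad and z of padlock in the frame of padlock_insert between 0.001 and 0.008 m and x of padlock in the frame of padlock_insert between -0.014 and 0.014 m and y of padlock in the frame of padlock_insert between -0.014 and 0.014 m and angle between the x axis of padlock and the x axis of padlock_insert, either way round below 0.4 rad and z of stamp in the frame of stamp_insert between 0.001 and 0.008 m and x of stamp in the frame of stamp_insert between -0.014 and 0.014 m and y of stamp in the frame of stamp_insert between -0.014 and 0.014 m and angle between the y axis of stamp and the x axis of stamp_insert, either way round below 0.4 rad and distance of each of pen, disc_lock from where it was at the start of the episode below 0.025 m); the robot touches nothing.
It fails at once if the slim pen is moved from its place by more than 30 mm (distance of pen from where it was at the start of the episode above 0.03 m).
It fails at once if the round disc lock is moved from its place by more than 30 mm (distance of disc_lock from where it was at the start of the episode above 0.03 m).
It also fails if it takes over 112 s, if anything falls off the work surface, if the arm or the gripper's body presses on something with over 40 N, if the wrist force passes 120 N, or if a joint passes its speed limit or range.

## Working session

There is one attempt and no reset: what is moved stays moved. The work goes in short steps, Python scripts to look and compute and a tool call to move; the robot and the scene stay as the last step left them, time stands still between calls to the robot, and variables do not carry over. Pictures are saved under pics/ and viewed, at most 14 in all, crops included, and the job is handed in when it is done.

Besides the shell and the picture viewer there is one more tool, called after "Call:" as name(argument=value, ...), one argument or row to a line, values as JSON. carry_out: Moves the arm, as the interface text tells. Shift numbers are shares of 0.12 m and turn numbers shares of pi/2 rad, none past 1 either way. Its arguments: {"type":"object","properties":{"steps":{"type":"array"}},"required":["steps"]}

```bash
mkdir -p pics; python3 - <<'E'
from plant import sensors,camera,calibration,robot
import cv2
for n in("top","scene"):
    cv2.imwrite(f"pics/{n}0.png",camera(n)); c=calibration(n); print(n,c)
print(sensors.get_obs(),robot.tcp_to_grasp)
E
```

```text
top {'fx': 475.0899745336071, 'fy': 475.0899745336071, 'cx': 285.6902931755722, 'cy': 218.25958984020477, 'distortion': array([-0.12821725,  0.        ,  0.        ,  0.        ,  0.        ]), 'extrinsics': array([[ 2.42059409e-02, -9.93283379e-01,  1.13146813e-01,
         3.10321393e-01],
       [-9.99698497e-01, -2.45168263e-02, -1.35676215e-03,
        -1.12586319e-01],
       [ 4.12165005e-03, -1.13079857e-01, -9.93577354e-01,
         1.36850198e+00],
       [ 0.00000000e+00,  0.00000000e+00,  0.00000000e+00,
         1.00000000e+00]])}
scene {'fx': 506.3389774715047, 'fy': 506.3389774715047, 'cx': 275.672685108281, 'cy': 211.05747787645305, 'distortion': array([-0.07533793,  0.        ,  0.        ,  0.        ,  0.        ]), 'extrinsics': array([[-0.86872487,  0.43698992, -0.23314571,  0.73113476],
       [ 0.49528909,  0.76874577, -0.40462164,  0.36208729],
       [ 0.0024142 , -0.4669794 , -0.8842649 ,  1.07250701],
       [ 0.        ,  0.        ,  0.        ,  1.        ]])}
{'t': 0.1, 'joint_positions': array([-8.48156612e+01,  1.03980420e+01,  9.21259821e+01, -6.35872317e-04,
        7.75670982e+01, -1.18217368e+01]), 'joint_velocities': array([-0.04647842, -0.07966687, -0.28674229,  0.00572772,  0.12021504,
       -0.07298504]), 'joint_efforts': array([-2.39332292e-05, -4.45881736e+01, -3.52240062e+01, -3.98940556e-04,
        4.12150141e-03, -7.20355274e-06]), 'tool_pos': array([ 0.16812043, -0.54931599,  0.20636983]), 'ee_rot': array([-1.79910683e+02, -1.80604206e-02,  1.70061989e+01]), 'contact_force': array([ 0.16451769, -0.35384515, -0.20051122]), 'wrist_torque': array([0.03318869, 0.0061821 , 0.02802053]), 'gripper_force': 0.0, 'gripper_width': 0.08544518101811188} 0.0187
```

View pics/top0.png

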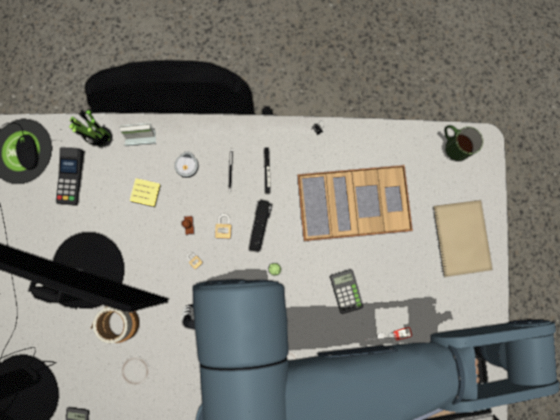

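View pics/scene0.png

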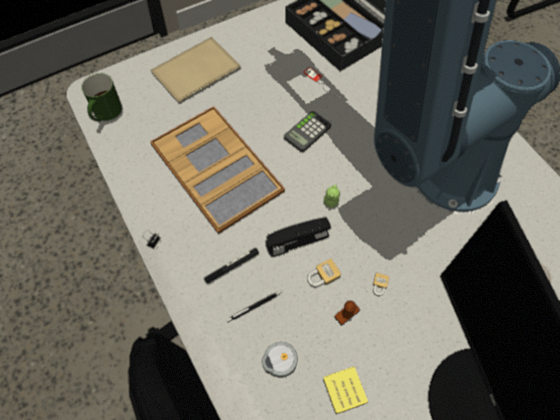

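The top view shows the marker (267,170), pen (231,168), stapler (261,226), padlock (223,228), small padlock (195,261), stamp (187,225), disc lock (187,164) and caddy (355,203). Next I'll look at enlarged crops.

```bash
cat > h.py <<'E'
import cv2,numpy as np
from plant import sensors,camera,calibration
def px2w(n,uv,z):
    c=calibration(n);K=np.array([[c["fx"],0,c["cx"]],[0,c["fy"],c["cy"]],[0,0,1]]);T=c["extrinsics"]
    uv=np.array(uv,float).reshape(-1,1,2)
    d=np.c_[cv2.undistortPoints(uv,K,c["distortion"])[:,0],np.ones(len(uv))]@T[:3,:3].T
    return T[:3,3]+d*((z-T[2,3])/d[:,2])[:,None]
def w2px(n,P):
    c=calibration(n);K=np.array([[c["fx"],0,c["cx"]],[0,c["fy"],c["cy"]],[0,0,1]]);I=np.linalg.inv(c["extrinsics"])
    return cv2.projectPoints(np.array(P,float).reshape(-1,1,3),cv2.Rodrigues(I[:3,:3])[0],I[:3,3],K,c["distortion"])[0][:,0]
E
python3 - <<'E'
import cv2
t=cv2.imread("pics/top0.png");s=cv2.imread("pics/scene0.png")
def crop(im,x0,y0,w,h,f,n):
    c=cv2.resize(im[y0:y0+h,x0:x0+w],None,fx=f,fy=f,interpolation=cv2.INTER_CUBIC)
    for i in range(0,w,20): cv2.putText(c,str(x0+i),(i*f,8),0,.3,(0,0,255));cv2.line(c,(i*f,10),(i*f,14),(0,0,255))
    for i in range(0,h,20): cv2.putText(c,str(y0+i),(0,i*f+4),0,.3,(0,0,255));cv2.line(c,(20,i*f),(24,i*f),(0,0,255))
    cv2.imwrite(n,c)
crop(t,170,140,130,130,4,"pics/tc.png") if 0 else crop(t,165,140,260,120,3,"pics/tc.png")
crop(s,195,210,200,150,4,"pics/sc.png")
E
```

```text
(no output)
```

View pics/tc.png

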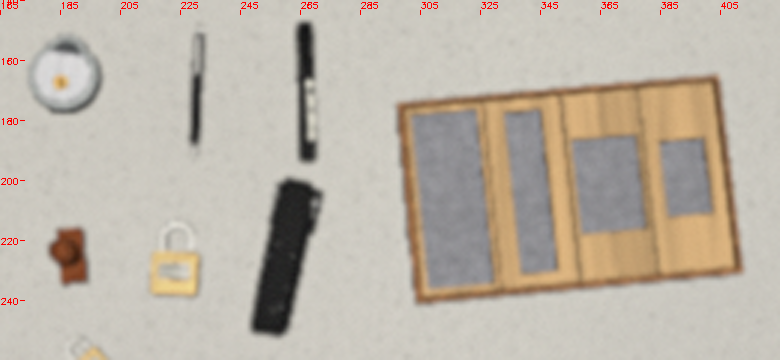

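View pics/sc.png

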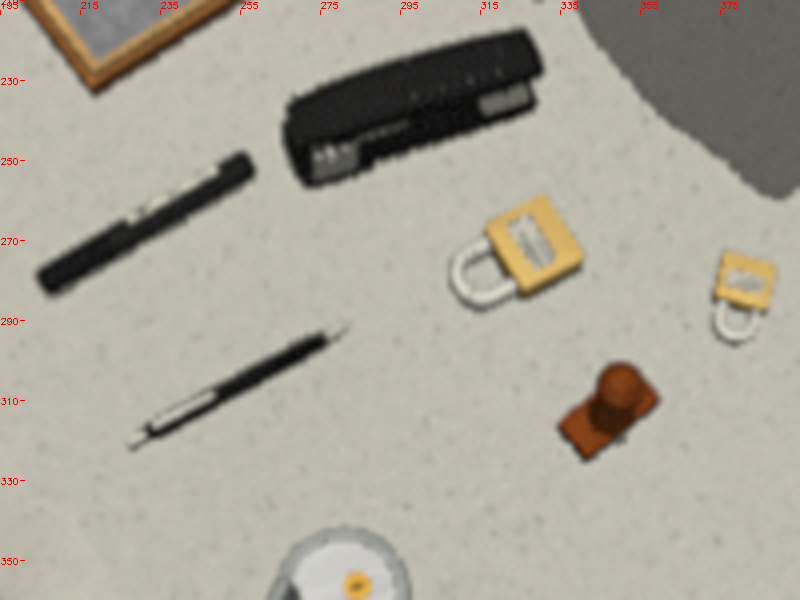

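```bash
python3 - <<'E'
from h import *
np.set_printoptions(precision=4,suppress=True)
def T(p): return np.array(p)/3+[165-.3,140-.3]
def S(p): return np.array(p)/4+[195-.4,210-.4]
def show(n,cam,p,z):
    P=px2w(cam,(T if cam=="top" else S)(p),z)[:,:2];print(n,cam,*P,"mean",P.mean(0));return P
def ax(a,b): d=b-a;print("   len %.4f ang %.1f"%(np.hypot(*d),np.degrees(np.arctan2(d[1],d[0]))))
for c,p in(("top",[(304,25),(309,160)]),("scene",[(45,285),(245,160)])): P=show("marker",c,p,.009);ax(*P)
P=show("pen","top",[(200,33),(194,150)],.006)
P=show("staplertop","top",[(283,182),(318,190),(286,334),(253,328)],.05);ax((P[2]+P[3])/2,(P[0]+P[1])/2);ax(P[3],P[0])
P=show("staplerbase","scene",[(308,187),(535,108)],0);ax(*P)
P=show("staplerarm","scene",[(290,108),(525,30),(543,70)],.057);ax(P[0],P[1])
for c,p in(("top",[(152,250),(198,254),(196,297),(150,293)]),("scene",[(487,226),(545,196),(583,255),(523,295)])):
    P=show("padbody",c,p,.02);[ax(P[i],P[(i+1)%4]) for i in range(4)]
show("shackle","top",[(178,222)],.012);show("shackle","scene",[(458,300)],.008)
P=show("stampfoot","top",[(60,232),(84,229),(87,282),(63,284)],.014);ax(P[0],P[3]);ax(P[1],P[2])
show("knob","top",[(66,250)],.06)
P=show("stampfoot","scene",[(560,428),(588,460),(658,400)],.014);ax(P[1],P[2]);ax(P[0],P[1]);print((P[0]+P[2])/2)
show("knob","scene",[(622,380)],.06)
show("disc","top",[(65,75)],.012)
P=show("caddy","top",[(398,104),(717,77),(741,271),(418,302)],.016);[ax(P[i],P[(i+1)%4]) for i in range(4)]
for n,p in(("W stapler",[(411,117),(477,109),(494,280),(428,288)]),("W marker",[(504,112),(542,108),(557,270),(521,274)]),("W padlock",[(572,139),(637,135),(645,229),(583,234)]),("W stamp",[(659,140),(704,138),(713,212),(668,214)])):
    P=show(n,"top",p,.011);ax((P[2]+P[3])/2,(P[0]+P[1])/2)
E
```

```text
marker top [ 0.6713 -0.0517] [ 0.5374 -0.0605] mean [ 0.6044 -0.0561]
   len 0.1342 ang -176.2
marker scene [ 0.6722 -0.049 ] [ 0.5394 -0.0604] mean [ 0.6058 -0.0547]
   len 0.1333 ang -175.1
pen top [0.6617 0.0504] [0.5451 0.0515] mean [0.6034 0.0509]
staplertop top [ 0.5091 -0.0384] [ 0.5024 -0.0713] [ 0.3673 -0.0455] [ 0.372  -0.0148] mean [ 0.4377 -0.0425]
   len 0.1384 ang -10.3
   len 0.1391 ang -9.8
staplerbase scene [ 0.5145 -0.0314] [ 0.3748 -0.0092] mean [ 0.4447 -0.0203]
   len 0.1415 ang 171.0
staplerarm scene [ 0.5115 -0.0565] [ 0.3726 -0.0332] [ 0.3773 -0.007 ] mean [ 0.4205 -0.0323]
   len 0.1408 ang 170.5
padbody top [0.4452 0.0863] [0.4425 0.0422] [0.4014 0.0426] [0.4041 0.0866] mean [0.4233 0.0644]
   len 0.0442 ang -93.5
   len 0.0410 ang 179.4
   len 0.0441 ang 86.5
   len 0.0411 ang -0.4
padbody scene [0.4435 0.0456] [0.4058 0.0465] [0.4064 0.0866] [0.4477 0.0899] mean [0.4259 0.0672]
   len 0.0378 ang 178.8
   len 0.0402 ang 89.1
   len 0.0414 ang 4.5
   len 0.0444 ang -95.4
shackle top [0.4736 0.0635] mean [0.4736 0.0635]
shackle scene [0.4773 0.0714] mean [0.4
[... 469 characters left out ...]
-0.1452] [ 0.629  -0.4568] [ 0.4391 -0.4789] [ 0.4022 -0.1683] mean [ 0.5159 -0.3123]
   len 0.3136 ang -83.4
   len 0.1912 ang -173.3
   len 0.3129 ang 96.8
   len 0.1924 ang 6.9
W stapler top [ 0.5818 -0.1582] [ 0.5913 -0.2221] [ 0.4253 -0.2408] [ 0.4162 -0.1778] mean [ 0.5037 -0.1997]
   len 0.1669 ang 6.6
W marker top [ 0.5891 -0.2484] [ 0.5941 -0.2854] [ 0.4364 -0.3012] [ 0.4317 -0.2666] mean [ 0.5128 -0.2754]
   len 0.1584 ang 6.2
W padlock top [ 0.5643 -0.3148] [ 0.57   -0.3785] [ 0.4781 -0.3863] [ 0.4718 -0.3261] mean [ 0.521  -0.3514]
   len 0.0927 ang 5.9
W stamp top [ 0.5657 -0.4001] [ 0.5689 -0.4445] [ 0.4964 -0.453 ] [ 0.4933 -0.4088] mean [ 0.5311 -0.4266]
   len 0.0730 ang 6.7
```

Call:
carry_out(
  steps=[
    [0, 0, 0, 0, 0, 0.07, -1],
    [0, 0, 0, 0, 0, 0.07, -1],
    [0.28, -0.27, 0, 0, 0, 0, -1],
    [0.28, -0.27, 0, 0, 0, 0, -1],
    [0.28, -0.27, 0, 0, 0, 0, -1],
    [0.28, -0.27, 0, 0, 0, 0, -1],
    [0.28, -0.27, 0, 0, 0, 0, -1],
    [0.28, -0.27, 0, 0, 0, 0, -1],
    [0.28, -0.27, 0, 0, 0, 0, -1],
    [0.28, -0.27, 0, 0, 0, 0, -1],
    [0.28, -0.27, 0, 0, 0, 0, -1],
    [0.28, -0.27, 0, 0, 0, 0, -1],
  ],
)

```text
t: 1.3
tool_pos: [0.4791, -0.1992, 0.207]
ee_rot: [-180.0, 0.0, 4.4]
contact_force: [1.5, -1.5, -0.0]
gripper_width: 0.0854
gripper_force: 0.0
```

```bash
cat >> h.py <<'E'
def go(x,y,z,yaw,step=.047):
    "print the tool-frame turn and shift (in shares) from the measured pose, and rows needed"
    o=sensors.get_obs();p=o["tool_pos"];r=o["ee_rot"]
    dy=(r[2]-yaw+180)%360-180; c,s=np.cos(np.radians(yaw)),np.sin(np.radians(yaw))
    d=np.array([x,y,z])-p; t=np.array([c*d[0]+s*d[1],s*d[0]-c*d[1],-d[2]])
    n=max(1,int(np.ceil(np.linalg.norm(t)/step)))
    print("t",round(o["t"],2),"pos",p.round(4),"rot",r.round(2),"w",round(o["gripper_width"],4),"F",o["contact_force"].round(1),"gf",round(o["gripper_force"],1))
    print(" turn z deg %.2f share %.4f | shift total share"%(dy,dy/90),(t/.12).round(4),"rows",n,"each",(t/.12/n).round(4))
E
python3 - <<'E'
from h import *
go(.605,-.0555,.10,4.3)
for z in(.1,.3,.45):print(z,px2w("top",[(168,300)],z)[0],px2w("scene",[(505,205),(440,275)],z))
E
```

```text
t 1.3 pos [ 0.4791 -0.1992  0.207 ] rot [-1.7999e+02  1.0000e-02  4.4100e+00] w 0.0854 F [ 1.5 -1.5 -0. ] gf 0.0
 turn z deg 0.11 share 0.0012 | shift total share [ 1.1358 -1.1155  0.8915] rows 5 each [ 0.2272 -0.2231  0.1783]
0.1 [0.22792406 0.19383466 0.1       ] [[0.0237062  0.1559389  0.1       ]
 [0.25465014 0.21319214 0.1       ]]
0.3 [0.24091534 0.1455224  0.3       ] [[0.16919174 0.19833415 0.3       ]
 [0.35264112 0.24381303 0.3       ]]
0.45 [0.2506588  0.10928821 0.45      ] [[0.2783059  0.23013059 0.45      ]
 [0.42613437 0.2667787  0.45      ]]
```

Call:
carry_out(
  steps=[
    [0.227, -0.223, 0.1, 0, 0, 0, -1],
    [0.227, -0.223, 0.1, 0, 0, 0, -1],
    [0.227, -0.223, 0.1, 0, 0, 0, -1],
    [0.227, -0.223, 0.1, 0, 0, 0, -1],
    [0.227, -0.223, 0.1, 0, 0, 0, -1],
    [0, 0, 0.39, 0, 0, 0, -1],
    [0, 0, 0, 0, 0, 0, -1],
    [0, 0, 0, 0, 0, 0, -1],
  ],
)

```text
t: 2.1
tool_pos: [0.6026, -0.0568, 0.0994]
ee_rot: [-179.9, 0.2, 4.4]
contact_force: [0.2, -0.8, 0.8]
gripper_width: 0.0852
gripper_force: 0.0
```

```bash
python3 - <<'E'
from h import *
go(.605,-.0555,.008,4.3)
for n in("top","scene"):
    im=camera(n)
    for p in w2px(n,[(.605,-.0555,.009),(.6716,-.0503,.009),(.5384,-.0605,.009)]): cv2.circle(im,tuple(int(round(v)) for v in p),1,(0,0,255),-1)
    cv2.imwrite(f"pics/{n}1.png",im)
a=cv2.imread("pics/top1.png")[120:250,160:320];b=cv2.imread("pics/scene1.png")[150:310,170:330]
a=cv2.resize(a,(390,317));b=cv2.resize(b,(400,400));c=np.zeros((400,790,3),np.uint8);c[:317,:390]=a;c[:,390:]=b
cv2.imwrite("pics/c1.png",c)
E
```

```text
t 2.1 pos [ 0.6026 -0.0568  0.0994] rot [-179.93    0.2     4.41] w 0.0852 F [ 0.2 -0.8  0.8] gf 0.0
 turn z deg 0.11 share 0.0013 | shift total share [ 0.0209 -0.0094  0.7613] rows 2 each [ 0.0105 -0.0047  0.3807]
```

View pics/c1.png

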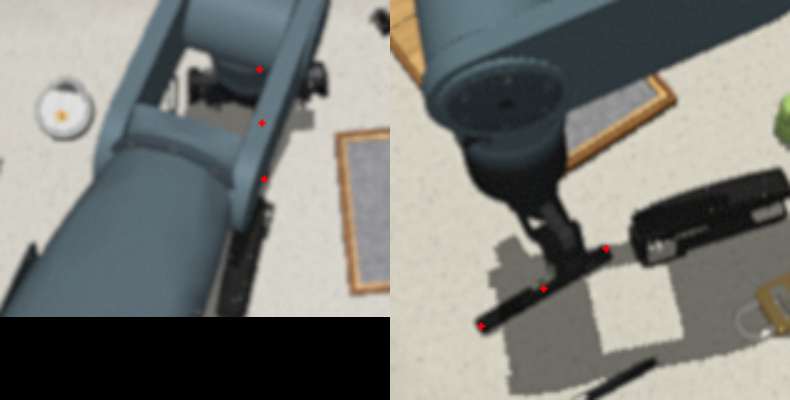

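The projected marker points lie on the marker in the scene view (crop 480–605, 250–326), so the gripper is over it. I'll go down and grip.

Call:
carry_out(
  steps=[
    [0.021, -0.009, 0.3, 0, 0, 0, -1],
    [0, 0, 0.3, 0, 0, 0, -1],
    [0, 0, 0.16, 0, 0, 0, -1],
    [0, 0, 0, 0, 0, 0, -1],
    [0, 0, 0, 0, 0, 0, 1],
    [0, 0, 0, 0, 0, 0, 1],
    [0, 0, 0, 0, 0, 0, 1],
    [0, 0, 0, 0, 0, 0, 1],
    [0, 0, 0, 0, 0, 0, 1],
    [0, 0, 0, 0, 0, 0, 1],
    [0, 0, 0, 0, 0, 0, 1],
    [0, 0, 0, 0, 0, 0, 1],
  ],
)

```text
t: 3.4
tool_pos: [0.6062, -0.0558, 0.0091]
ee_rot: [-180.0, 0.0, 4.4]
contact_force: [-0.7, -0.3, -0.8]
gripper_width: 0.0002
gripper_force: 0.0
```

Call:
carry_out(
  steps=[
    [0, 0, 0, 0, 0, 0, -1],
    [0, 0, 0, 0, 0, 0, -1],
    [0, 0, 0, 0, 0, 0, -1],
    [0, 0, 0, 0, 0, 0, -1],
    [0, 0, -0.3, 0, 0, 0, -1],
    [0, 0, -0.3, 0, 0, 0, -1],
    [0, 0, -0.2, 0, 0, 0, -1],
    [0, 0, 0, 0, 0, 0, -1],
  ],
)

```text
t: 4.2
tool_pos: [0.6094, -0.0567, 0.1099]
ee_rot: [179.8, -0.4, 4.4]
contact_force: [0.9, 0.5, -0.2]
gripper_width: 0.0861
gripper_force: 0.0
```

```bash
python3 - <<'E'
from h import *
im=camera("scene");cv2.imwrite("pics/scene2.png",im)
cv2.imwrite("pics/c2.png",cv2.resize(im[210:310,190:320],None,fx=5,fy=5,interpolation=cv2.INTER_CUBIC))
E
```

```text
(no output)
```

View pics/c2.png

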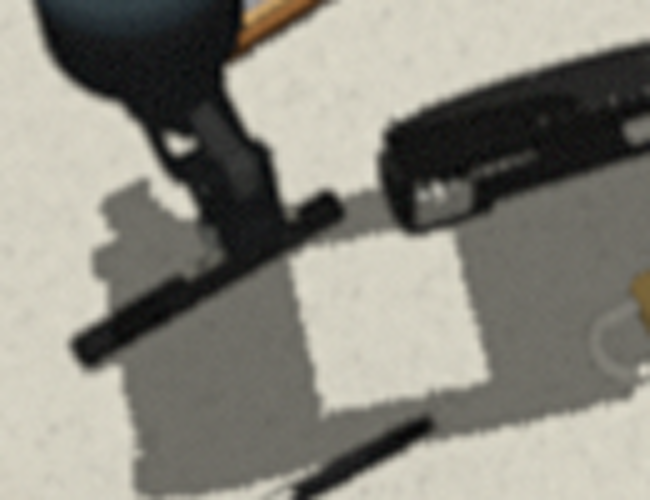

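The marker did not move (ends still near (207,281) and (256,252)). The tips closed above its middle and slid over the top, so I'll grip lower.

Call:
carry_out(
  steps=[
    [0, 0, 0.3, 0, 0, 0, -1],
    [0, 0, 0.3, 0, 0, 0, -1],
    [0, 0, 0.2, 0, 0, 0, -1],
    [0, 0, 0.05, 0, 0, 0, -1],
    [0, 0, 0, 0, 0, 0, 1],
    [0, 0, 0, 0, 0, 0, 1],
    [0, 0, 0, 0, 0, 0, 1],
    [0, 0, 0, 0, 0, 0, 1],
    [0, 0, 0, 0, 0, 0, 1],
    [0, 0, 0, 0, 0, 0, 1],
    [0, 0, 0, 0, 0, 0, 1],
  ],
)

```text
t: 5.35
tool_pos: [0.6064, -0.0559, 0.0034]
ee_rot: [180.0, -0.0, 4.4]
contact_force: [-0.1, 0.2, 0.6]
gripper_width: 0.0002
gripper_force: 0.0
```

```bash
python3 - <<'E'
from h import *
print(sensors.get_obs()["gripper_width"],w2px("scene",[(.6064,-.0559,.0034),(.605,-.0555,.009)]))
im=camera("scene")
cv2.imwrite("pics/c3.png",cv2.resize(im[220:310,190:320],None,fx=6,fy=6,interpolation=cv2.INTER_CUBIC))
E
```

```text
0.00015274248839392595 [[230.91048918 265.62216324]
 [231.35421709 264.55786581]]
```

View pics/c3.png

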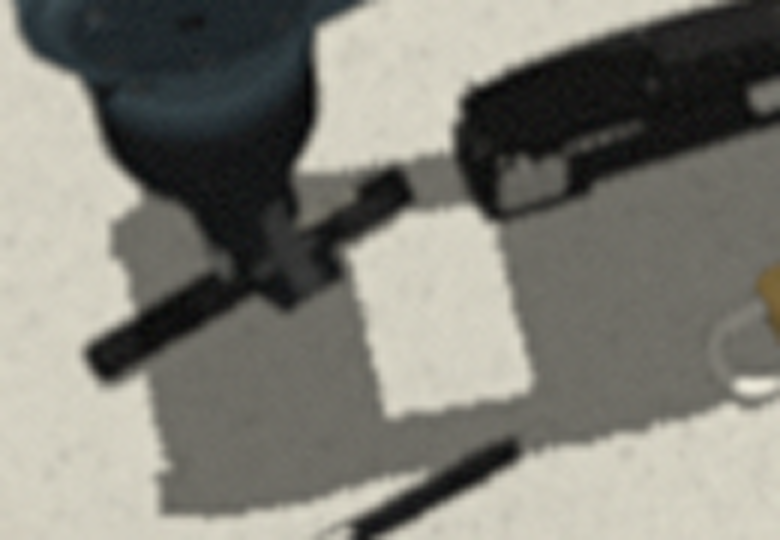

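Call:
carry_out(
  steps=[
    [0, 0, -0.2, 0, 0, 0, 1],
    [0, 0, -0.3, 0, 0, 0, 1],
    [0, 0, -0.3, 0, 0, 0, 1],
    [0, 0, 0, 0, 0, 0, 1],
    [0, 0, 0, 0, 0, 0, 1],
  ],
)

```text
t: 5.9
tool_pos: [0.607, -0.0561, 0.1003]
ee_rot: [180.0, -0.1, 4.4]
contact_force: [-0.7, 0.2, 0.3]
gripper_width: 0.0002
gripper_force: 0.0
```

```bash
python3 - <<'E'
from h import *
print(sensors.get_obs())
im=camera("scene")
cv2.imwrite("pics/c4.png",cv2.resize(im[170:310,170:340],None,fx=4,fy=4,interpolation=cv2.INTER_CUBIC))
E
```

```text
{'t': 5.9, 'joint_positions': array([-1.64195721e+01,  2.09687003e+01,  9.19778972e+01,  1.07035744e-03,
        6.69193369e+01,  6.91717920e+01]), 'joint_velocities': array([-0.08275389,  2.12942822,  2.17087232, -0.07568161, -0.1541293 ,
       -0.02649018]), 'joint_efforts': array([ 1.17225552e-02, -5.26640797e+01, -3.37352800e+01,  3.84784973e-03,
       -3.86420754e-02, -1.33572786e-05]), 'tool_pos': array([ 0.60697802, -0.05605409,  0.10025768]), 'ee_rot': array([ 1.79953252e+02, -1.25655023e-01,  4.40826866e+00]), 'contact_force': array([-0.66541419,  0.19305386,  0.26399096]), 'wrist_torque': array([-0.03481971,  0.02950633,  0.00276238]), 'gripper_force': 0.0, 'gripper_width': 0.00015638386045697394}
```

View pics/c4.png

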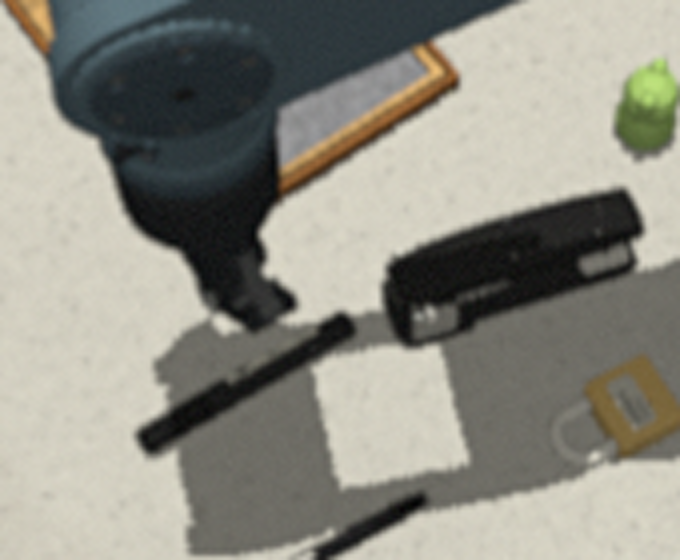

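```bash
python3 - <<'E'
from h import *
print(w2px("scene",[(.607,-.0561,.1003),(.607,-.0561,.119),(.607,-.0561,.18)])); 
p=np.array([(148,442),(342,322),(262,325),(290,300)])/4+[170-.4,170-.4]; print(p)
print(px2w("scene",p[:2],.009), px2w("scene",p[2:],.1))
E
```

```text
[[227.08006215 248.48281213]
 [226.32763509 244.83744649]
 [223.70069061 232.09287252]]
[[206.6  280.1 ]
 [255.1  250.1 ]
 [235.1  250.85]
 [242.1  244.6 ]]
[[ 0.66996945 -0.04972298  0.009     ]
 [ 0.54150143 -0.06018453  0.009     ]] [[ 0.59484988 -0.04317055  0.1       ]
 [ 0.57545042 -0.04855852  0.1       ]]
```

```bash
python3 - <<'E'
from h import *
print(px2w("scene",[(237.6,270.6),(244.5,264)],.004))
o=sensors.get_obs();print(o["gripper_width"])
def box(c,dx,dy,z): return [(c[0]+sx*dx,c[1]+sy*dy,z) for sx in(-1,1) for sy in(-1,1)]
print(w2px("scene",box((.6064,-.0559),.011,.0145,.0034)).round(1).tolist())
print(w2px("scene",box((.6064,-.0559),.011,.0225,.0034)).round(1).tolist())
print(w2px("scene",box((.607,-.0561),.011,.0145,.1003)).round(1).tolist())
E
```

```text
[[ 0.59889675 -0.03757283  0.004     ]
 [ 0.57788054 -0.04397598  0.004     ]]
3.609508677411506e-05
[[232.3, 258.2], [238.2, 268.6], [223.7, 262.7], [229.5, 273.1]]
[[230.7, 255.4], [239.9, 271.5], [222.1, 259.8], [231.2, 276.0]]
[[228.6, 240.6], [235.0, 251.6], [219.3, 245.3], [225.6, 256.5]]
```

```bash
python3 - <<'E'
from h import *
p=np.array([.6026,-.0568,.0994+.013])
for n,d in(("+y",(0,.05,0)),("-y",(0,-.05,0)),("+x",(.05,0,0)),("-x",(-.05,0,0))): print(n,w2px("scene",[p+d]).round(1))
print(px2w("scene",[(244,258)],.1))
E
```

```text
+y [[239.6 264.5]]
-y [[217.5 226.1]]
+x [[206.7 255.9]]
-x [[249.6 234.1]]
[[ 0.5862655  -0.01978191  0.1       ]]
```

Call:
carry_out(
  steps=[
    [0, 0, -0.4, 0, 0, 0, -1],
    [0, 0, -0.4, 0, 0, 0, -1],
    [0, 0, 0, 0, 0, 0, -1],
    [0, 0, 0, 0, 0, 0, -1],
    [0, 0, 0, 0, 0, 0, -1],
  ],
)

```text
t: 6.45
tool_pos: [0.6048, -0.0555, 0.1926]
ee_rot: [-179.9, 0.2, 4.4]
contact_force: [-0.5, 0.0, -1.3]
gripper_width: 0.0723
gripper_force: 0.0
```

```bash
python3 - <<'E'
from h import *
o=sensors.get_obs();p=o["tool_pos"];print(p,o["ee_rot"],o["gripper_width"])
im=camera("scene");x0,y0,f=150,110,5
c=cv2.resize(im[y0:y0+115,x0:x0+155],None,fx=f,fy=f,interpolation=cv2.INTER_CUBIC)
for s,col in((1,(0,0,255)),(-1,(255,0,255))):
    q=[p+[a,s*b,.013] for a in(-.011,.011) for b in(.0425,.057)]
    for u in w2px("scene",q): cv2.circle(c,tuple(int(round(v)) for v in (u-[x0,y0]+.5)*f),3,col,-1)
u=w2px("scene",[p])[0];cv2.circle(c,tuple(int(round(v)) for v in (u-[x0,y0]+.5)*f),3,(0,255,0),-1)
cv2.imwrite("pics/c5.png",c)
E
```

```text
[ 0.60484121 -0.05550206  0.19264092] [-179.91597614    0.22261057    4.40289131] 0.07232253135771226
```

View pics/c5.png

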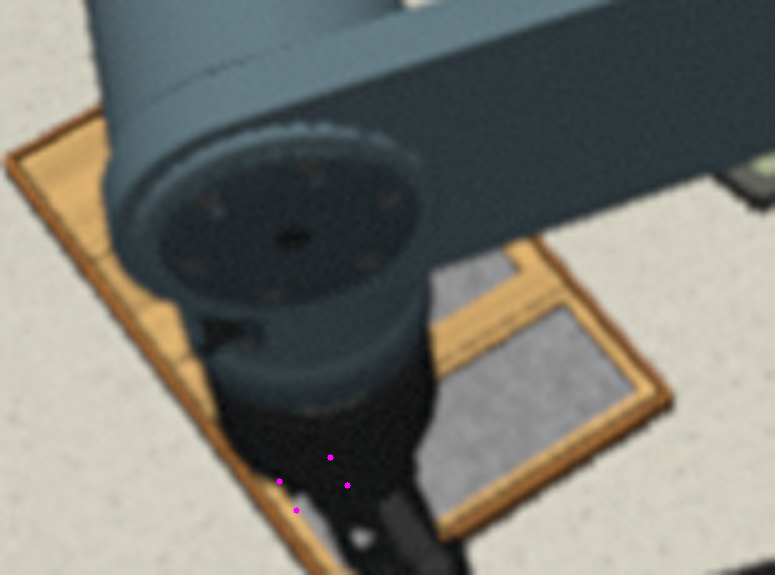

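Call:
carry_out(
  steps=[
    [0, 0, 0.2, 0, 0, 0, -1],
    [0, 0, 0.2, 0, 0, 0, -1],
    [0, 0, 0, 0, 0, 0, -1],
    [0, 0, 0, 0, 0, 0, -1],
  ],
)

```text
t: 6.9
tool_pos: [0.6052, -0.0556, 0.1457]
ee_rot: [-179.9, 0.2, 4.4]
contact_force: [0.0, 0.3, -0.3]
gripper_width: 0.0857
gripper_force: 0.0
```

```bash
python3 - <<'E'
from h import *
o=sensors.get_obs();p=o["tool_pos"];print(p,o["gripper_width"]);np.save("po.npy",p)
cv2.imwrite("pics/open.png",camera("scene"));cv2.imwrite("pics/opent.png",camera("top"))
E
```

```text
[ 0.60515837 -0.05558113  0.14566889] 0.08565281945930771
```

Call:
carry_out(
  steps=[
    [0, 0, 0, 0, 0, 0, 1],
    [0, 0, 0, 0, 0, 0, 1],
    [0, 0, 0, 0, 0, 0, 1],
    [0, 0, 0, 0, 0, 0, 1],
    [0, 0, 0, 0, 0, 0, 1],
    [0, 0, 0, 0, 0, 0, 1],
  ],
)

```text
t: 7.6
tool_pos: [0.6062, -0.0559, 0.1472]
ee_rot: [-180.0, -0.0, 4.4]
contact_force: [-0.1, 0.1, 0.2]
gripper_width: 0.0002
gripper_force: 0.0
```

```bash
python3 - <<'E'
from h import *
o=sensors.get_obs();p=o["tool_pos"];print(p,o["ee_rot"],o["gripper_width"])
a=cv2.imread("pics/open.png");b=camera("scene");cv2.imwrite("pics/shut.png",b)
x0,y0,f=190,190,4
out=[]
for im,off,lo,hi in((a,.013,.0425,.057),(b,0,0,.0145)):
    c=cv2.resize(im[y0:y0+130,x0:x0+98],None,fx=f,fy=f,interpolation=cv2.INTER_CUBIC)
    for s,col in((1,(0,0,255)),(-1,(255,0,255))):
        for u in w2px("scene",[p+[k,s*m,off] for k in(-.011,.011) for m in(lo,hi)]): cv2.circle(c,tuple(int(round(v)) for v in (u-[x0,y0]+.5)*f),2,col,-1)
    u=w2px("scene",[p])[0];cv2.circle(c,tuple(int(round(v)) for v in (u-[x0,y0]+.5)*f),2,(0,255,0),-1)
    c=cv2.convertScaleAbs(c,alpha=1.5,beta=10)
    out.append(c)
cv2.imwrite("pics/c6.png",np.hstack(out))
E
```

```text
[ 0.60624476 -0.05586524  0.14720205] [-1.79998824e+02 -1.45369600e-04  4.40612685e+00] 0.00017463859074572975
```

View pics/c6.png

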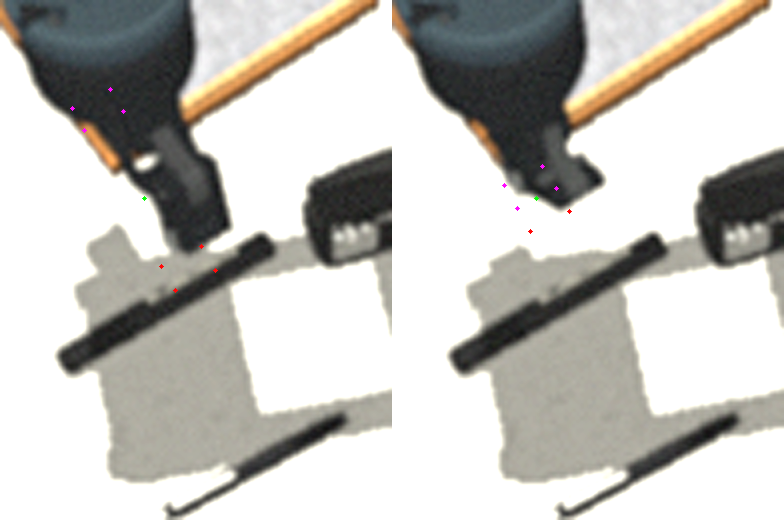

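The tips show about 20 mm toward −x of the reported TCP, probably also higher, so the reported TCP disagrees with the cameras. I'll find the height offset by touching bare desk with the gripper shut.

Call:
carry_out(
  steps=[
    [0.035, -0.23, 0, 0, 0, 0, 1],
    [0, -0.23, 0, 0, 0, 0, 1],
    [0, 0, 0.3, 0, 0, 0, 1],
    [0, 0, 0.3, 0, 0, 0, 1],
    [0, 0, 0.3, 0, 0, 0, 1],
    [0, 0, 0.2, 0, 0, 0, 1],
    [0, 0, 0.05, 0, 0, 0, 1],
    [0, 0, 0, 0, 0, 0, 1],
  ],
)

```text
t: 8.45
tool_pos: [0.6055, -0.0004, 0.0084]
ee_rot: [-180.0, 0.1, 4.4]
contact_force: [0.3, -0.2, 0.5]
gripper_width: -0.0
gripper_force: 0.0
```

Call:
carry_out(
  steps=[
    [0, 0, 0.016, 0, 0, 0, 1],
    [0, 0, 0.016, 0, 0, 0, 1],
    [0, 0, 0, 0, 0, 0, 1],
  ],
)

```text
t: 8.75
tool_pos: [0.6071, -0.0007, 0.0065]
ee_rot: [180.0, -0.1, 4.4]
contact_force: [0.2, 0.5, 0.7]
gripper_width: 0.0002
gripper_force: 0.0
```

Call:
carry_out(
  steps=[
    [0, 0, 0.016, 0, 0, 0, 1],
    [0, 0, 0.016, 0, 0, 0, 1],
    [0, 0, 0, 0, 0, 0, 1],
  ],
)

```text
t: 9.05
tool_pos: [0.606, -0.0005, 0.0013]
ee_rot: [-180.0, 0.0, 4.4]
contact_force: [0.1, 0.1, 0.2]
gripper_width: -0.0
gripper_force: 0.0
```

Call:
carry_out(
  steps=[
    [0, 0, 0.016, 0, 0, 0, 1],
    [0, 0, 0.016, 0, 0, 0, 1],
    [0, 0, 0, 0, 0, 0, 1],
  ],
)

```text
t: 9.35
tool_pos: [0.6059, -0.0004, -0.0028]
ee_rot: [-180.0, 0.0, 4.4]
contact_force: [0.0, -0.2, -0.4]
gripper_width: 0.0001
gripper_force: 0.0
```

Call:
carry_out(
  steps=[
    [0, 0, 0.016, 0, 0, 0, 1],
    [0, 0, 0.016, 0, 0, 0, 1],
    [0, 0, 0, 0, 0, 0, 1],
  ],
)

```text
t: 9.65
tool_pos: [0.6059, -0.0005, -0.0065]
ee_rot: [-180.0, 0.0, 4.4]
contact_force: [-0.4, -0.5, -0.1]
gripper_width: 0.0002
gripper_force: 0.0
```

Call:
carry_out(
  steps=[
    [0, 0, 0.016, 0, 0, 0, 1],
    [0, 0, 0, 0, 0, 0, 1],
  ],
)

```text
t: 9.85
tool_pos: [0.6061, -0.0005, -0.0083]
ee_rot: [-180.0, 0.0, 4.4]
contact_force: [0.1, -0.1, 0.2]
gripper_width: -0.0001
gripper_force: 0.0
```

Call:
carry_out(
  steps=[
    [0, 0, 0.016, 0, 0, 0, 1],
    [0, 0, 0, 0, 0, 0, 1],
  ],
)

```text
t: 10.05
tool_pos: [0.606, -0.0005, -0.0102]
ee_rot: [-180.0, 0.0, 4.4]
contact_force: [-0.1, 0.2, -0.2]
gripper_width: -0.0
gripper_force: 0.0
```

Reported z is −10 mm without contact, so the offset in z is real. Continuing in small steps.

Call:
carry_out(
  steps=[
    [0, 0, 0.016, 0, 0, 0, 1],
    [0, 0, 0, 0, 0, 0, 1],
  ],
)

```text
t: 10.25
tool_pos: [0.606, -0.0005, -0.0122]
ee_rot: [-180.0, 0.0, 4.4]
contact_force: [-0.3, -0.1, 0.2]
gripper_width: 0.0
gripper_force: 0.0
```

Call:
carry_out(
  steps=[
    [0, 0, 0.012, 0, 0, 0, 1],
    [0, 0, 0, 0, 0, 0, 1],
  ],
)

```text
t: 10.45
tool_pos: [0.6061, -0.0005, -0.0136]
ee_rot: [-180.0, 0.0, 4.4]
contact_force: [-0.1, 0.3, -0.1]
gripper_width: -0.0004
gripper_force: 0.0
```

Call:
carry_out(
  steps=[
    [0, 0, 0.012, 0, 0, 0, 1],
    [0, 0, 0, 0, 0, 0, 1],
  ],
)

```text
t: 10.65
tool_pos: [0.6061, -0.0005, -0.015]
ee_rot: [-180.0, 0.0, 4.4]
contact_force: [-0.2, 0.3, -0.2]
gripper_width: -0.0001
gripper_force: 0.0
```

Call:
carry_out(
  steps=[
    [0, 0, 0.012, 0, 0, 0, 1],
    [0, 0, 0, 0, 0, 0, 1],
  ],
)

```text
t: 10.85
tool_pos: [0.6061, -0.0005, -0.0164]
ee_rot: [-180.0, 0.0, 4.4]
contact_force: [0.1, -1.1, 0.6]
gripper_width: -0.0004
gripper_force: 0.0
```

```bash
python3 - <<'E'
from h import *
o=sensors.get_obs();print(o["joint_positions"],o["tool_pos"],o["contact_force"])
E
```

```text
[-1.12546720e+01  3.04102407e+01  9.45300289e+01 -5.47547252e-04
  5.50759630e+01  7.43416812e+01] [ 6.06065544e-01 -4.98261051e-04 -1.64402755e-02] [ 0.09014842 -1.10360933  0.58888167]
```

Call:
carry_out(
  steps=[
    [0, 0, 0.01, 0, 0, 0, 1],
    [0, 0, 0, 0, 0, 0, 1],
  ],
)

```text
t: 11.05
tool_pos: [0.6061, -0.0005, -0.0176]
ee_rot: [-180.0, 0.0, 4.4]
contact_force: [-1.3, -0.1, -0.5]
gripper_width: 0.0002
gripper_force: 0.0
```

Call:
carry_out(
  steps=[
    [0, 0, 0.01, 0, 0, 0, 1],
    [0, 0, 0, 0, 0, 0, 1],
  ],
)

```text
t: 11.25
tool_pos: [0.6061, -0.0005, -0.0188]
ee_rot: [-180.0, 0.0, 4.4]
contact_force: [-0.1, 0.8, 0.8]
gripper_width: -0.0002
gripper_force: 0.0
```

Call:
carry_out(
  steps=[
    [0, 0, 0.01, 0, 0, 0, 1],
    [0, 0, 0, 0, 0, 0, 1],
  ],
)

```text
t: 11.45
tool_pos: [0.6061, -0.0005, -0.02]
ee_rot: [-180.0, 0.0, 4.4]
contact_force: [-1.1, 0.3, -0.3]
gripper_width: -0.0001
gripper_force: 0.0
```

```bash
python3 - <<'E'
from h import *
o=sensors.get_obs();p=o["tool_pos"];print(p,o["contact_force"])
x0,y0,f=190,190,5
b=camera("scene");cv2.imwrite("pics/touch.png",b)
c=cv2.resize(b[y0:y0+110,x0:x0+150],None,fx=f,fy=f,interpolation=cv2.INTER_CUBIC)
P=p.copy();P[2]=0
for u in w2px("scene",[P+[k,m,0] for k in(-.011,.011) for m in(-.0145,.0145)]): cv2.circle(c,tuple(int(round(v)) for v in (u-[x0,y0]+.5)*f),2,(0,0,255),-1)
cv2.imwrite("pics/c7.png",cv2.convertScaleAbs(c,alpha=1.5,beta=10))
E
```

```text
[ 6.06084201e-01 -5.07246577e-04 -2.00170241e-02] [-1.10822534  0.32734154 -0.31532662]
```

View pics/c7.png

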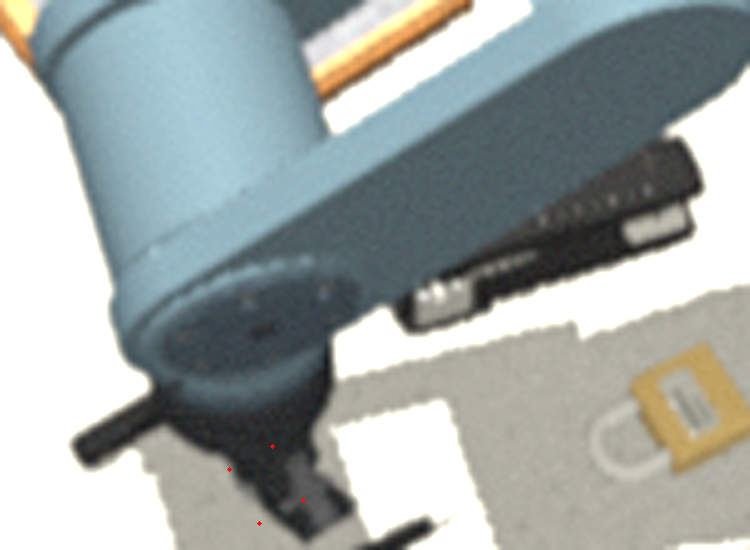

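Call:
carry_out(
  steps=[
    [0, 0, 0.012, 0, 0, 0, 1],
    [0, 0, 0, 0, 0, 0, 1],
  ],
)

```text
t: 11.7
tool_pos: [0.606, -0.0005, -0.0215]
ee_rot: [-180.0, 0.0, 4.4]
contact_force: [-0.4, -0.2, -0.5]
gripper_width: -0.0001
gripper_force: 0.0
```

Call:
carry_out(
  steps=[
    [0, 0, 0.012, 0, 0, 0, 1],
    [0, 0, 0, 0, 0, 0, 1],
  ],
)

```text
t: 11.9
tool_pos: [0.606, -0.0005, -0.023]
ee_rot: [-180.0, 0.0, 4.4]
contact_force: [-0.1, 0.4, -0.6]
gripper_width: -0.0
gripper_force: 0.0
```

Call:
carry_out(
  steps=[
    [0, 0, 0.012, 0, 0, 0, 1],
    [0, 0, 0, 0, 0, 0, 1],
  ],
)

```text
t: 12.1
tool_pos: [0.6064, -0.0006, -0.024]
ee_rot: [180.0, -0.0, 4.4]
contact_force: [-0.8, 0.6, 1.3]
gripper_width: -0.0
gripper_force: 1.1
```

Call:
carry_out(
  steps=[
    [0, 0, 0.012, 0, 0, 0, 1],
    [0, 0, 0, 0, 0, 0, 1],
  ],
)

```text
t: 12.3
tool_pos: [0.6064, -0.0006, -0.024]
ee_rot: [180.0, 0.0, 4.4]
contact_force: [-6.0, 0.6, 13.4]
gripper_width: -0.0001
gripper_force: 6.8
```

Call:
carry_out(
  steps=[
    [0, 0, 0.012, 0, 0, 0, 1],
    [0, 0, 0, 0, 0, 0, 1],
  ],
)

```text
t: 12.5
tool_pos: [0.6064, -0.0006, -0.0241]
ee_rot: [180.0, 0.0, 4.4]
contact_force: [-10.6, 1.5, 24.3]
gripper_width: -0.0
gripper_force: 12.5
```

Call:
carry_out(
  steps=[
    [0, 0, 0.012, 0, 0, 0, 1],
    [0, 0, 0, 0, 0, 0, 1],
  ],
)

```text
t: 12.7
tool_pos: [0.6065, -0.0006, -0.0242]
ee_rot: [180.0, 0.0, 4.4]
contact_force: [-17.6, 1.0, 36.7]
gripper_width: -0.0
gripper_force: 18.2
```

Contact came at a reported z of −24 mm. The offset looks like a small rigid mismatch (about 2° of tilt plus a shift) between the robot's frame and the camera/desk frame. A few more touches will give the transform.

Call:
carry_out(
  steps=[
    [0, 0, -0.3, 0, 0, 0, 1],
    [0, 0, -0.3, 0, 0, 0, 1],
    [-0.37, -0.16, 0, 0, 0, 0, 1],
    [-0.37, -0.16, 0, 0, 0, 0, 1],
    [0, 0, 0.25, 0, 0, 0, 1],
    [0, 0, 0.16, 0, 0, 0, 1],
    [0, 0, 0, 0, 0, 0, 1],
    [0, 0, 0, 0, 0, 0, 1],
  ],
)

```text
t: 13.5
tool_pos: [0.5149, 0.0309, -0.0055]
ee_rot: [-180.0, 0.0, 4.4]
contact_force: [0.7, 0.4, 0.7]
gripper_width: 0.0
gripper_force: 0.0
```

```bash
cat >> h.py <<'E'
def tipverts(im,bg,lo=75):
    "bottom and right silhouette vertices of the shut fingertips in the scene picture"
    g=cv2.cvtColor(im,cv2.COLOR_BGR2GRAY).astype(int);b=cv2.cvtColor(bg,cv2.COLOR_BGR2GRAY).astype(int)
    m=((g<lo)&(b-g>60)).astype(np.uint8)
    n,L,st,ce=cv2.connectedComponentsWithStats(m);k=1+np.argmax(st[1:,4]);y,x=np.where(L==k)
    i=np.argmax(y*1.0+0.2*x); v=(x[i],y[i])
    near=(y>v[1]-14); x2,y2=x[near],y[near]; j=np.argmax(x2-.3*abs(y2-v[1])*0+.6*y2); return v,(x2[j],y2[j]),(x2.min(),)
E
python3 - <<'E'
from h import *
bg=cv2.imread("pics/scene0.png")
im=camera("scene");cv2.imwrite("pics/s1.png",im);print(sensors.get_obs()["tool_pos"],sensors.get_obs()["contact_force"])
for n in("shut","touch","s1"):
    a=cv2.imread(f"pics/{n}.png")
    for lo in(60,75,90):print(n,lo,tipverts(a,bg,lo))
E
```

```text
[ 0.51559419  0.03074271 -0.00499852] [-0.31048359 -0.29368504 -0.20692098]
shut 60 ((np.int64(559), np.int64(227)), (np.int64(559), np.int64(227)), (np.int64(530),))
shut 75 ((np.int64(555), np.int64(228)), (np.int64(559), np.int64(227)), (np.int64(530),))
shut 90 ((np.int64(556), np.int64(228)), (np.int64(559), np.int64(227)), (np.int64(530),))
touch 60 ((np.int64(559), np.int64(226)), (np.int64(559), np.int64(226)), (np.int64(543),))
touch 75 ((np.int64(559), np.int64(226)), (np.int64(559), np.int64(226)), (np.int64(542),))
touch 90 ((np.int64(252), np.int64(298)), (np.int64(260), np.int64(293)), (np.int64(236),))
s1 60 ((np.int64(559), np.int64(225)), (np.int64(559), np.int64(225)), (np.int64(545),))
s1 75 ((np.int64(559), np.int64(226)), (np.int64(559), np.int64(226)), (np.int64(545),))
s1 90 ((np.int64(559), np.int64(226)), (np.int64(559), np.int64(226)), (np.int64(545),))
```

Call:
carry_out(
  steps=[
    [0, 0, 0.05, 0, 0, 0, 1],
    [0, 0, 0.03, 0, 0, 0, 1],
    [0, 0, 0, 0, 0, 0, 1],
  ],
)

```text
t: 13.85
tool_pos: [0.5145, 0.0309, -0.0157]
ee_rot: [-180.0, 0.0, 4.4]
contact_force: [1.0, -0.1, 0.7]
gripper_width: -0.0002
gripper_force: 0.0
```

Call:
carry_out(
  steps=[
    [0, 0, 0.016, 0, 0, 0, 1],
    [0, 0, 0, 0, 0, 0, 1],
  ],
)

```text
t: 14.05
tool_pos: [0.5146, 0.031, -0.0173]
ee_rot: [-180.0, 0.0, 4.4]
contact_force: [-1.0, 0.1, -0.8]
gripper_width: 0.0002
gripper_force: 0.0
```

Call:
carry_out(
  steps=[
    [0, 0, 0.016, 0, 0, 0, 1],
    [0, 0, 0, 0, 0, 0, 1],
  ],
)

```text
t: 14.25
tool_pos: [0.5146, 0.031, -0.0193]
ee_rot: [-180.0, 0.0, 4.4]
contact_force: [1.3, 0.4, 0.0]
gripper_width: 0.0
gripper_force: 0.0
```

Call:
carry_out(
  steps=[
    [0, 0, 0.016, 0, 0, 0, 1],
    [0, 0, 0, 0, 0, 0, 1],
  ],
)

```text
t: 14.45
tool_pos: [0.5146, 0.031, -0.0212]
ee_rot: [-180.0, 0.0, 4.4]
contact_force: [0.5, 0.1, 1.0]
gripper_width: 0.0004
gripper_force: 0.0
```

Call:
carry_out(
  steps=[
    [0, 0, 0.012, 0, 0, 0, 1],
    [0, 0, 0, 0, 0, 0, 1],
  ],
)

```text
t: 14.65
tool_pos: [0.5145, 0.031, -0.0227]
ee_rot: [-180.0, 0.0, 4.4]
contact_force: [-0.3, 0.9, -0.7]
gripper_width: 0.0002
gripper_force: 0.0
```

Call:
carry_out(
  steps=[
    [0, 0, 0.012, 0, 0, 0, 1],
    [0, 0, 0, 0, 0, 0, 1],
  ],
)

```text
t: 14.85
tool_pos: [0.5148, 0.0309, -0.024]
ee_rot: [180.0, -0.0, 4.4]
contact_force: [-0.5, 0.5, -0.3]
gripper_width: 0.0002
gripper_force: 0.0
```

Call:
carry_out(
  steps=[
    [0, 0, 0.012, 0, 0, 0, 1],
    [0, 0, 0, 0, 0, 0, 1],
  ],
)

```text
t: 15.05
tool_pos: [0.5148, 0.0309, -0.0241]
ee_rot: [180.0, 0.0, 4.4]
contact_force: [-5.5, 0.1, 16.2]
gripper_width: -0.0005
gripper_force: 7.6
```

```bash
cat >> h.py <<'E'
def tip(im,bg,c,lo=85):
    "silhouette vertices (left, bottom, right) of shut fingertips near pixel c"
    g=cv2.cvtColor(im,cv2.COLOR_BGR2GRAY).astype(int);b=cv2.cvtColor(bg,cv2.COLOR_BGR2GRAY).astype(int)
    m=((g<lo)&(b-g>50)).astype(np.uint8); w=np.zeros_like(m);x,y=int(c[0]),int(c[1]);w[y-30:y+30,x-25:x+30]=1;m*=w
    m=cv2.morphologyEx(m,cv2.MORPH_OPEN,np.ones((3,3),np.uint8))
    n,L,st,_=cv2.connectedComponentsWithStats(m);k=1+np.argmax(st[1:,4]);Y,X=np.where(L==k)
    f=lambda a,b:(lambda s:(X[s>=s.max()-.6].mean().round(1),Y[s>=s.max()-.6].mean().round(1)))(a*X+b*Y)
    return f(-.3,1.),f(.25,1.),f(.9,1.)
E
python3 - <<'E'
from h import *
bg=cv2.imread("pics/scene0.png")
o=sensors.get_obs();print(o["tool_pos"],o["contact_force"])
im=camera("scene");cv2.imwrite("pics/s1t.png",im)
for n,P in(("shut",(.592,-.05,.17)),("touch",(.592,.0145,.004)),("s1",(.5,.045,.016)),("s1t",(.5,.045,0))):
    c=w2px("scene",[P])[0];print(n,c.round(1),tip(cv2.imread(f"pics/{n}.png"),bg,c))
E
```

```text
[ 0.51482248  0.03092928 -0.02409375] [-5.46439526  0.0863398  16.17755444]
shut [232.3 233.3] ((np.float64(218.0), np.float64(230.0)), (np.float64(218.8), np.float64(229.8)), (np.float64(233.0), np.float64(221.0)))
touch [251.3 288.3] ((np.float64(249.5), np.float64(297.0)), (np.float64(252.0), np.float64(297.0)), (np.float64(259.5), np.float64(292.5)))
s1 [294.3 278.4] ((np.float64(297.0), np.float64(287.0)), (np.float64(299.0), np.float64(287.0)), (np.float64(302.8), np.float64(284.2)))
s1t [294.1 280.9] ((np.float64(296.2), np.float64(289.8)), (np.float64(298.0), np.float64(290.0)), (np.float64(302.8), np.float64(287.0)))
```

```bash
python3 - <<'E'
from h import *
np.set_printoptions(precision=4,suppress=True)
im=cv2.imread("pics/s1t.png");
c=cv2.resize(im[245:305,265:330],None,fx=6,fy=6,interpolation=cv2.INTER_CUBIC)
im2=cv2.imread("pics/touch.png");d=cv2.resize(im2[250:310,215:280],None,fx=6,fy=6,interpolation=cv2.INTER_CUBIC)
e=cv2.resize(cv2.imread("pics/shut.png")[195:255,205:270],None,fx=6,fy=6,interpolation=cv2.INTER_CUBIC)
o=np.hstack([c,d]);
for k in range(0,o.shape[1],30):cv2.line(o,(k,0),(k,4 if k%60 else 9),(0,0,255))
for k in range(0,o.shape[0],30):cv2.line(o,(0,k),(4 if k%60 else 9,k),(0,0,255))
cv2.imwrite("pics/c8.png",cv2.convertScaleAbs(o,alpha=2.2,beta=15))
print(px2w("scene",[(298,290.5),(305,285.5)],0),px2w("scene",[(251.5,297.5),(260.5,292)],.004))
E
```

```text
[[0.504  0.0688 0.    ]
 [0.4844 0.0665 0.    ]] [[0.6017 0.0332 0.004 ]
 [0.5784 0.0319 0.004 ]]
```

View pics/c8.png

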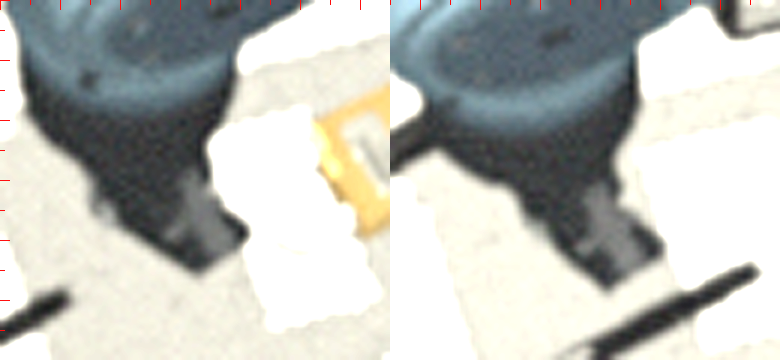

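```bash
python3 - <<'E'
from h import *
np.set_printoptions(precision=4,suppress=True)
for n,e,p in(("c3",[(237.6,270.6),(244.5,264)],(.6064,-.0559,.0034)),("c4",[(235.1,250.9),(242.1,244.6)],(.607,-.0561,.1003)),("A",[(232,242),(242.8,235)],(.6062,-.0559,.1472)),
 ("B",[(251.7,298),(260.3,290.8)],(.6061,-.0005,-.02)),("S1",[(298.3,290.3),(306.3,284.3)],(.5148,.0309,-.0241))):
    P=px2w("scene",e,p[2]+.024);d=P[0]-P[1];print(n,P.mean(0)-p,"len %.4f ang %.1f"%(np.hypot(*d[:2]),np.degrees(np.arctan2(d[1],d[0]))))
E
```

```text
c3 [-0.0149  0.0239  0.024 ] len 0.0215 ang 16.9
c4 [-0.0182  0.0205  0.024 ] len 0.0197 ang 15.8
A [-0.0175  0.0213  0.024 ] len 0.0256 ang 6.5
B [-0.0164  0.0324  0.024 ] len 0.0249 ang 12.0
S1 [-0.023   0.0362  0.024 ] len 0.0229 ang 8.0
```

Call:
carry_out(
  steps=[
    [0, 0, -0.3, 0, 0, 0, 1],
    [0, 0, -0.3, 0, 0, 0, 1],
    [0, 0, -0.2, 0, 0, 0, 1],
    [0, 0, 0, 0, 0, 0, 1],
    [0, 0, 0, 0, 0, 0, 1],
    [0, 0, 0, 0, 0, 0, 1],
  ],
)

```text
t: 15.7
tool_pos: [0.5136, 0.0311, 0.0693]
ee_rot: [-180.0, 0.1, 4.4]
contact_force: [0.6, -0.5, -0.8]
gripper_width: -0.0
gripper_force: 0.0
```

```bash
python3 - <<'E'
from h import *
o=sensors.get_obs();print(o["tool_pos"],o["ee_rot"])
cv2.imwrite("pics/y0.png",camera("scene"));cv2.imwrite("pics/y0t.png",camera("top"))
E
```

```text
[0.51358056 0.03111735 0.06931403] [-1.79966850e+02  1.29309597e-01  4.40181639e+00]
```

Call:
carry_out(
  steps=[
    [0, 0, 0, 0, 0, 0.09, 1],
    [0, 0, 0, 0, 0, 0.09, 1],
    [0, 0, 0, 0, 0, 0.09, 1],
    [0, 0, 0, 0, 0, 0.09, 1],
    [0, 0, 0, 0, 0, 0.09, 1],
    [0, 0, 0, 0, 0, 0.09, 1],
    [0, 0, 0, 0, 0, 0.09, 1],
    [0, 0, 0, 0, 0, 0.09, 1],
    [0, 0, 0, 0, 0, 0.09, 1],
    [0, 0, 0, 0, 0, 0.09, 1],
    [0, 0, 0, 0, 0, 0, 1],
    [0, 0, 0, 0, 0, 0, 1],
  ],
)

```text
t: 17.0
tool_pos: [0.5142, 0.031, 0.0699]
ee_rot: [179.9, 0.0, -76.4]
contact_force: [1.4, 0.0, 0.4]
gripper_width: -0.0003
gripper_force: 0.0
```

```bash
python3 - <<'E'
from h import *
o=sensors.get_obs();p=o["tool_pos"];print(p,o["ee_rot"])
b=camera("scene");cv2.imwrite("pics/y1.png",b);a=cv2.imread("pics/y0.png")
u=w2px("scene",[(p[0],p[1],p[2]+.024)])[0].round();x0,y0=(u-[35,45]).astype(int);print(x0,y0,u)
f=6;o=np.hstack([cv2.resize(i[y0:y0+75,x0:x0+65],None,fx=f,fy=f,interpolation=cv2.INTER_CUBIC) for i in(a,b)])
o=cv2.convertScaleAbs(o,alpha=2.2,beta=15)
for k in(0,390):cv2.circle(o,(int((u[0]-x0)*f+3+k),int((u[1]-y0)*f+3)),3,(0,0,255),-1)
cv2.imwrite("pics/c9.png",o)
E
```

```text
[0.51417914 0.03102077 0.06985107] [ 1.79922306e+02  3.46933517e-02 -7.63792650e+01]
251 218 [286. 263.]
```

View pics/c9.png

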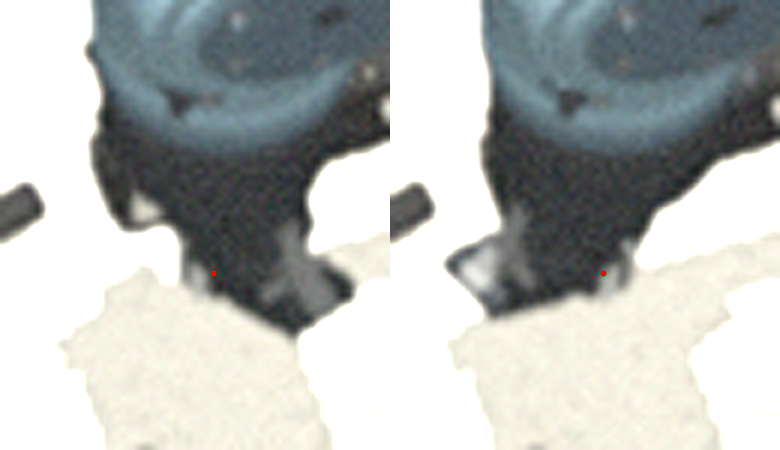

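```bash
python3 - <<'E'
from h import *
np.set_printoptions(precision=4,suppress=True)
for D in(.024,.0):
  for e,p,yaw in(([(300.2,273.8),(309.7,266.3)],(.5136,.0311,.0693),4.4),([(268.8,271),(261,261.7)],(.5142,.031,.0699),-76.4)):
    P=px2w("scene",e,p[2]+D);m=P.mean(0)-p;d=P[0]-P[1];c,s=np.cos(np.radians(yaw)),np.sin(np.radians(yaw))
    R=np.array([[c,s],[s,-c]]);print(D,"world",m,"tool",R@m[:2],"edge tool",R@d[:2])
E
```

```text
0.024 world [-0.025   0.0323  0.024 ] tool [-0.0225 -0.0342] edge tool [ 0.0259 -0.0024]
0.024 world [ 0.0423 -0.0154  0.024 ] tool [ 0.0249 -0.0375] edge tool [-0.0262 -0.0022]
0.0 world [-0.031  0.025 -0.   ] tool [-0.029  -0.0273] edge tool [ 0.0265 -0.0025]
0.0 world [ 0.0381 -0.0239  0.    ] tool [ 0.0322 -0.0314] edge tool [-0.0268 -0.0023]
```

The pads felt the desk, so the tip offset in z is a solid +24 mm, and my earlier closes were simply above the marker. The lateral offset is unclear, so I won't rely on it. I'll straddle the marker with a wide opening and let the grip centre it. Then I'll place it by displacement measured from where the gripped object shows in the camera.

Call:
carry_out(
  steps=[
    [0, 0, 0, 0, 0, -0.09, 1],
    [0, 0, 0, 0, 0, -0.09, 1],
    [0, 0, 0, 0, 0, -0.09, 1],
    [0, 0, 0, 0, 0, -0.09, 1],
    [0, 0, 0, 0, 0, -0.09, 1],
    [0, 0, 0, 0, 0, -0.09, 1],
    [0, 0, 0, 0, 0, -0.09, 1],
    [0, 0, 0, 0, 0, -0.09, 1],
    [0, 0, 0, 0, 0, -0.09, 1],
    [0, 0, 0, 0, 0, -0.09, 1],
    [0, 0, -0.2, 0, 0, 0, 1],
    [0, 0, 0, 0, 0, 0, -1],
  ],
)

```text
t: 18.25
tool_pos: [0.5167, 0.0306, 0.0969]
ee_rot: [179.9, -0.2, 4.5]
contact_force: [0.7, 0.1, 0.5]
gripper_width: 0.0134
gripper_force: 0.0
```

Call:
carry_out(
  steps=[
    [0.195, 0.217, 0, 0, 0, 0, -1],
    [0.195, 0.217, 0, 0, 0, 0, -1],
    [0.195, 0.217, 0, 0, 0, 0, -1],
    [0.195, 0.217, 0, 0, 0, 0, -1],
    [0, 0, 0.3, 0, 0, 0, -1],
    [0, 0, 0.15, 0, 0, 0, -1],
    [0, 0, 0, 0, 0, 0, -1],
    [0, 0, 0, 0, 0, 0, -1],
  ],
)

```text
t: 19.05
tool_pos: [0.6157, -0.0655, 0.0401]
ee_rot: [-180.0, 0.1, 4.5]
contact_force: [-0.4, 0.2, 0.2]
gripper_width: 0.0853
gripper_force: 0.0
```

```bash
python3 - <<'E'
from h import *
go(.615,-.0655,-.020,4.3)
E
```

```text
t 19.05 pos [ 0.6157 -0.0655  0.0401] rot [-1.7998e+02  6.0000e-02  4.4500e+00] w 0.0853 F [-0.4  0.2  0.2] gf 0.0
 turn z deg 0.15 share 0.0017 | shift total share [-0.0058 -0.0008  0.5012] rows 2 each [-0.0029 -0.0004  0.2506]
```

Going down in steps and watching the force.

Call:
carry_out(
  steps=[
    [0, 0, 0.15, 0, 0, 0, -1],
    [0, 0, 0.1, 0, 0, 0, -1],
    [0, 0, 0, 0, 0, 0, -1],
  ],
)

```text
t: 19.35
tool_pos: [0.6151, -0.0652, 0.0097]
ee_rot: [-180.0, 0.1, 4.4]
contact_force: [-0.2, 0.5, 0.4]
gripper_width: 0.0853
gripper_force: 0.0
```

Call:
carry_out(
  steps=[
    [0, 0, 0.06, 0, 0, 0, -1],
    [0, 0, 0.06, 0, 0, 0, -1],
    [0, 0, 0, 0, 0, 0, -1],
  ],
)

```text
t: 19.65
tool_pos: [0.6154, -0.0655, -0.0046]
ee_rot: [-180.0, 0.1, 4.4]
contact_force: [0.0, 0.0, -0.5]
gripper_width: 0.0854
gripper_force: 0.0
```

Call:
carry_out(
  steps=[
    [0, 0, 0.06, 0, 0, 0, -1],
    [0, 0, 0.06, 0, 0, 0, -1],
    [0, 0, 0, 0, 0, 0, -1],
  ],
)

```text
t: 19.95
tool_pos: [0.615, -0.0654, -0.0196]
ee_rot: [-180.0, 0.1, 4.4]
contact_force: [-0.9, 0.4, 0.7]
gripper_width: 0.0858
gripper_force: 0.0
```

Call:
carry_out(
  steps=[
    [0, 0, 0, 0, 0, 0, 1],
    [0, 0, 0, 0, 0, 0, 1],
    [0, 0, 0, 0, 0, 0, 1],
    [0, 0, 0, 0, 0, 0, 1],
    [0, 0, 0, 0, 0, 0, 1],
    [0, 0, 0, 0, 0, 0, 1],
  ],
)

```text
t: 20.55
tool_pos: [0.6165, -0.0659, -0.0177]
ee_rot: [180.0, -0.1, 4.4]
contact_force: [-0.4, 1.4, 3.4]
gripper_width: 0.0147
gripper_force: 59.8
```

Gripped: the opening is 14.7 mm with 60 N on the pads. Now I'll measure how the marker moved.

```bash
cat >> h.py <<'E'
def ends(im,z=.009,w1=(192,258,226,296),w2=(242,236,270,262),lo=85):
    "world axis ends of the marker from dark pixels in two scene windows (x0,y0,x1,y1)"
    g=cv2.cvtColor(im,cv2.COLOR_BGR2GRAY);out=[]
    for k,(x0,y0,x1,y1) in enumerate((w1,w2)):
        m=(g[y0:y1,x0:x1]<lo).astype(np.uint8);n,L,st,_=cv2.connectedComponentsWithStats(m);j=1+np.argmax(st[1:,4]);Y,X=np.where(L==j)
        P=px2w("scene",np.c_[X+x0,Y+y0],z)[:,:2]
        e=P[:,0].max() if k==0 else P[:,0].min()
        s=abs(P[:,0]-e)<.03; s&=abs(P[:,0]-e)>.004
        a=np.polyfit(P[s,0]-e,P[s,1],1); out.append((e,a[1],np.degrees(np.arctan(a[0])),s.sum()))
    return np.round(out,4)
E
python3 - <<'E'
from h import *
im=camera("scene");cv2.imwrite("pics/grip.png",im)
print(ends(cv2.imread("pics/scene0.png")));print(ends(im));print(sensors.get_obs()["tool_pos"])
E
```

```text
[[ 6.7400e-01 -4.9800e-02  3.9288e+00  8.7000e+01]
 [ 5.3760e-01 -5.8700e-02  1.0973e+01  6.6000e+01]]
[[ 6.7460e-01 -6.1200e-02  7.4722e+00  9.0000e+01]
 [ 5.3680e-01 -7.0900e-02  5.4043e+00  7.3000e+01]]
[ 0.61648103 -0.0658497  -0.01768149]
```

The marker was drawn to y = −0.066, which is the reported TCP y. So the lateral pose is right and only z is off (true tip = reported + 24 mm). Carrying it to its well.

Call:
carry_out(
  steps=[
    [0, 0, -0.2, 0, 0, 0, 1],
    [0, 0, -0.3, 0, 0, 0, 1],
    [0, 0, -0.2, 0, 0, -0.023, 1],
    [-0.161, 0.2745, 0, 0, 0, 0, 1],
    [-0.161, 0.2745, 0, 0, 0, 0, 1],
    [-0.161, 0.2745, 0, 0, 0, 0, 1],
    [-0.161, 0.2745, 0, 0, 0, 0, 1],
    [-0.161, 0.2745, 0, 0, 0, 0, 1],
    [-0.161, 0.2745, 0, 0, 0, 0, 1],
    [0, 0, 0, 0, 0, 0, 1],
    [0, 0, 0, 0, 0, 0, 1],
  ],
)

```text
t: 21.7
tool_pos: [0.5226, -0.2758, 0.0657]
ee_rot: [-180.0, 0.0, 6.3]
contact_force: [0.7, 0.1, -0.3]
gripper_width: 0.0146
gripper_force: 59.5
```

```bash
python3 - <<'E'
from h import *
go(.5238,-.2754,-.0077,6.5)
E
```

```text
t 21.7 pos [ 0.5226 -0.2758  0.0657] rot [-1.7997e+02  1.0000e-02  6.3500e+00] w 0.0146 F [ 0.7  0.1 -0.3] gf 59.5
 turn z deg -0.15 share -0.0017 | shift total share [ 0.0101 -0.0023  0.6113] rows 2 each [ 0.0051 -0.0011  0.3056]
```

Call:
carry_out(
  steps=[
    [0.01, 0, 0.25, 0, 0, 0, 1],
    [0, 0, 0.2, 0, 0, 0, 1],
    [0, 0, 0.1, 0, 0, 0, 1],
    [0, 0, 0.03, 0, 0, 0, 1],
    [0, 0, 0.03, 0, 0, 0, 1],
    [0, 0, 0, 0, 0, 0, 1],
    [0, 0, 0, 0, 0, 0, 1],
  ],
)

```text
t: 22.4
tool_pos: [0.5251, -0.2755, -0.0063]
ee_rot: [179.9, -0.1, 6.5]
contact_force: [0.1, -0.2, 0.6]
gripper_width: 0.0144
gripper_force: 59.5
```

Call:
carry_out(
  steps=[
    [0, 0, 0.012, 0, 0, 0, 1],
    [0, 0, 0, 0, 0, 0, 1],
    [0, 0, 0, 0, 0, 0, 0.4],
    [0, 0, 0, 0, 0, 0, 0.2],
    [0, 0, 0, 0, 0, 0, 0],
    [0, 0, 0, 0, 0, 0, -0.5],
    [0, 0, -0.2, 0, 0, 0, -1],
    [0, 0, -0.4, 0, 0, 0, -1],
    [0, 0, -0.4, 0, 0, 0, -1],
    [0, 0, 0, 0, 0, 0, -1],
    [0, 0, 0, 0, 0, 0, -1],
  ],
)

```text
t: 23.5
tool_pos: [0.5253, -0.2758, 0.113]
ee_rot: [179.8, -0.2, 6.5]
contact_force: [-0.2, 0.5, -0.3]
gripper_width: 0.0855
gripper_force: 0.0
```

```bash
python3 - <<'E'
from h import *
cv2.imwrite("pics/p1.png",camera("scene"));cv2.imwrite("pics/p1t.png",camera("top"))
go(.440,-.0425,.10,-9.7)
E
```

```text
t 23.6 pos [ 0.5235 -0.2744  0.1099] rot [-1.7991e+02  9.0000e-02  6.4700e+00] w 0.0857 F [-0.5  0.7 -0.5] gf 0.0
 turn z deg 16.17 share 0.1797 | shift total share [-1.0116 -1.7873  0.0829] rows 6 each [-0.1686 -0.2979  0.0138]
```

Call:
carry_out(
  steps=[
    [0, 0, 0, 0, 0, 0.09, -1],
    [0, 0, 0, 0, 0, 0.09, -1],
    [-0.1686, -0.298, 0, 0, 0, 0, -1],
    [-0.1686, -0.298, 0, 0, 0, 0, -1],
    [-0.1686, -0.298, 0, 0, 0, 0, -1],
    [-0.1686, -0.298, 0, 0, 0, 0, -1],
    [-0.1686, -0.298, 0, 0, 0, 0, -1],
    [-0.1686, -0.298, 0, 0, 0, 0, -1],
    [0, 0, 0, 0, 0, 0, -1],
    [0, 0, 0, 0, 0, 0, -1],
  ],
)

```text
t: 24.6
tool_pos: [0.4399, -0.0421, 0.1099]
ee_rot: [-180.0, 0.1, -9.6]
contact_force: [0.8, -1.1, 0.7]
gripper_width: 0.0853
gripper_force: 0.0
```

```bash
python3 - <<'E'
from h import *
go(.440,-.0425,.012,-9.7)
# marker check in well: dark pixels inside the marker insert, scene and top
for n in("scene","top"):
    im=camera(n);cv2.imwrite(f"pics/m_{n}.png",im)
    g=cv2.cvtColor(im,cv2.COLOR_BGR2GRAY)
    yy,xx=np.mgrid[0:420,0:560];W=px2w(n,np.c_[xx.ravel(),yy.ravel()],.017)[:,:2]
    a=np.radians(6.6);R=np.array([[np.cos(a),np.sin(a)],[-np.sin(a),np.cos(a)]]);L=(W-[.513,-.2755])@R.T
    s=(abs(L[:,0])<.085)&(abs(L[:,1])<.03)&(g.ravel()<55);
    if s.sum()>10: q=L[s];print(n,s.sum(),"x",np.percentile(q[:,0],[1,99]),"ymed",np.median(q[:,1]),"yr",np.percentile(q[:,1],[2,98]),"ang",np.degrees(np.polyfit(q[:,0],q[:,1],1)[0]))
E
```

```text
t 24.6 pos [ 0.4399 -0.0421  0.1099] rot [-1.7999e+02  1.3000e-01 -9.6100e+00] w 0.0853 F [ 0.8 -1.1  0.7] gf 0.0
 turn z deg 0.09 share 0.0010 | shift total share [0.0017 0.0029 0.8161] rows 3 each [0.0006 0.001  0.272 ]
scene 303 x [-0.06483312  0.06835708] ymed 0.0001757209216326478 yr [-0.00949523  0.00785538] ang -0.3021323706945051
top 143 x [-0.06352549  0.06687273] ymed -5.10895533101424e-05 yr [-0.00782165  0.00444162] ang -0.696059636390794
```

The marker lies centred in its well, within 2 mm and 1°. Now the stapler.

Call:
carry_out(
  steps=[
    [0, 0, 0.3, 0, 0, 0, -1],
    [0, 0, 0.25, 0, 0, 0, -1],
    [0, 0, 0.15, 0, 0, 0, -1],
    [0, 0, 0.116, 0, 0, 0, -1],
    [0, 0, 0, 0, 0, 0, -1],
    [0, 0, 0, 0, 0, 0, 1],
    [0, 0, 0, 0, 0, 0, 1],
    [0, 0, 0, 0, 0, 0, 1],
    [0, 0, 0, 0, 0, 0, 1],
    [0, 0, 0, 0, 0, 0, 1],
    [0, 0, 0, 0, 0, 0, 1],
  ],
)

```text
t: 25.8
tool_pos: [0.4418, -0.043, 0.0143]
ee_rot: [-180.0, -0.1, -9.7]
contact_force: [-0.4, 2.9, 5.4]
gripper_width: 0.0318
gripper_force: 59.1
```

```bash
python3 - <<'E'
from h import *
cv2.imwrite("pics/st_grip.png",camera("scene"))
go(.504,-.1995,.08,6.5)
E
```

```text
t 25.85 pos [ 0.4418 -0.0431  0.0143] rot [-1.80e+02 -1.10e-01 -9.73e+00] w 0.0321 F [-0.2  1.8  5.1] gf 59.1
 turn z deg -16.23 share -0.1803 | shift total share [ 0.3675  1.354  -0.5472] rows 4 each [ 0.0919  0.3385 -0.1368]
```

Call:
carry_out(
  steps=[
    [0, 0, -0.2, 0, 0, 0, 1],
    [0, 0, -0.25, 0, 0, 0, 1],
    [0, 0, -0.2, 0, 0, 0, 1],
    [0, 0, 0, 0, 0, -0.09, 1],
    [0, 0, 0, 0, 0, -0.09, 1],
    [0.096, 0.339, 0, 0, 0, 0, 1],
    [0.096, 0.339, 0, 0, 0, 0, 1],
    [0.096, 0.339, 0, 0, 0, 0, 1],
    [0.096, 0.339, 0, 0, 0, 0, 1],
    [0, 0, 0, 0, 0, 0, 1],
    [0, 0, 0, 0, 0, 0, 1],
  ],
)

```text
t: 26.95
tool_pos: [0.5046, -0.2, 0.0909]
ee_rot: [-180.0, 0.1, 6.4]
contact_force: [-0.6, 0.8, -2.4]
gripper_width: 0.0319
gripper_force: 61.3
```

```bash
python3 - <<'E'
from h import *
go(.506,-.1995,.0235,6.5)
E
```

```text
t 26.95 pos [ 0.5046 -0.2     0.0909] rot [-1.7995e+02  5.0000e-02  6.3900e+00] w 0.0319 F [-0.6  0.8 -2.4] gf 61.3
 turn z deg -0.11 share -0.0013 | shift total share [ 0.012  -0.0025  0.5613] rows 2 each [ 0.006  -0.0013  0.2806]
```

Call:
carry_out(
  steps=[
    [0.01, 0, 0.2, 0, 0, 0, 1],
    [0, 0, 0.2, 0, 0, 0, 1],
    [0, 0, 0.1, 0, 0, 0, 1],
    [0, 0, 0.055, 0, 0, 0, 1],
    [0, 0, 0, 0, 0, 0, 1],
    [0, 0, 0, 0, 0, 0, 1],
  ],
)

```text
t: 27.55
tool_pos: [0.5068, -0.1994, 0.0255]
ee_rot: [180.0, -0.1, 6.5]
contact_force: [-0.5, 0.4, -1.7]
gripper_width: 0.0321
gripper_force: 61.3
```

Call:
carry_out(
  steps=[
    [0, 0, 0.01, 0, 0, 0, 1],
    [0, 0, 0, 0, 0, 0, 1],
  ],
)

```text
t: 27.75
tool_pos: [0.5068, -0.1997, 0.0242]
ee_rot: [179.9, -0.1, 6.5]
contact_force: [-0.3, -0.0, -2.8]
gripper_width: 0.0322
gripper_force: 61.3
```

Call:
carry_out(
  steps=[
    [0, 0, 0.01, 0, 0, 0, 1],
    [0, 0, 0, 0, 0, 0, 1],
  ],
)

```text
t: 27.95
tool_pos: [0.5064, -0.1995, 0.0225]
ee_rot: [180.0, -0.0, 6.5]
contact_force: [-1.1, 0.6, -2.7]
gripper_width: 0.0319
gripper_force: 61.3
```

Call:
carry_out(
  steps=[
    [0, 0, 0.01, 0, 0, 0, 1],
    [0, 0, 0, 0, 0, 0, 1],
  ],
)

```text
t: 28.15
tool_pos: [0.5065, -0.1995, 0.0223]
ee_rot: [180.0, 0.0, 6.5]
contact_force: [-4.5, 2.2, 9.2]
gripper_width: 0.0321
gripper_force: 62.2
```

The stapler is on the felt. I'll release it, rise, and head for the padlock.

Call:
carry_out(
  steps=[
    [0, 0, 0, 0, 0, 0, 0.1],
    [0, 0, 0, 0, 0, 0, -0.2],
    [0, 0, 0, 0, 0, 0, -0.6],
    [0, 0, 0, 0, 0, 0, -1],
    [0, 0, -0.1, 0, 0, 0, -1],
    [0, 0, -0.3, 0, 0, 0, -1],
    [0, 0, -0.35, 0, 0, 0, -1],
    [0, 0, -0.05, 0, 0, 0, -1],
    [0, 0, 0, 0, 0, 0, -1],
  ],
)

```text
t: 29.05
tool_pos: [0.5077, -0.2003, 0.1197]
ee_rot: [179.8, -0.2, 6.5]
contact_force: [-0.9, -0.2, -0.1]
gripper_width: 0.0854
gripper_force: 0.0
```

```bash
python3 - <<'E'
from h import *
go(.4245,.0655,.11,-1)
E
```

```text
t 29.05 pos [ 0.5077 -0.2003  0.1197] rot [179.82  -0.22   6.48] w 0.0854 F [-0.9 -0.2 -0.1] gf 0.0
 turn z deg 7.48 share 0.0831 | shift total share [-0.7323 -2.2029  0.081 ] rows 6 each [-0.122  -0.3671  0.0135]
```

Call:
carry_out(
  steps=[
    [0, 0, 0, 0, 0, 0.083, -1],
    [-0.122, -0.367, 0, 0, 0, 0, -1],
    [-0.122, -0.367, 0, 0, 0, 0, -1],
    [-0.122, -0.367, 0, 0, 0, 0, -1],
    [-0.122, -0.367, 0, 0, 0, 0, -1],
    [-0.122, -0.367, 0, 0, 0, 0, -1],
    [-0.122, -0.367, 0, 0, 0, 0, -1],
    [0, 0, 0, 0, 0, 0, -1],
    [0, 0, 0, 0, 0, 0, -1],
  ],
)

```text
t: 29.95
tool_pos: [0.4219, 0.0672, 0.1161]
ee_rot: [180.0, 0.1, -0.8]
contact_force: [0.4, -0.2, 0.1]
gripper_width: 0.0854
gripper_force: 0.0
```

```bash
python3 - <<'E'
from h import *
go(.4245,.0655,-.019,-1)
# stapler check: dark pixels, scene base/top views
for n,z in(("scene",.045),("top",.055)):
    im=camera(n);cv2.imwrite(f"pics/s_{n}.png",im);g=cv2.cvtColor(im,cv2.COLOR_BGR2GRAY)
    yy,xx=np.mgrid[0:420,0:560];W=px2w(n,np.c_[xx.ravel(),yy.ravel()],z)[:,:2]
    a=np.radians(6.6);R=np.array([[np.cos(a),np.sin(a)],[-np.sin(a),np.cos(a)]]);L=(W-[.504,-.1995])@R.T
    s=(abs(L[:,0])<.1)&(abs(L[:,1])<.05)&(g.ravel()<55);q=L[s]
    print(n,s.sum(),"x",np.percentile(q[:,0],[1,99]),"yr",np.percentile(q[:,1],[2,50,98]),"ang",np.degrees(np.polyfit(q[:,0],q[:,1],1)[0]))
E
```

```text
t 29.95 pos [0.4219 0.0672 0.1161] rot [ 1.7999e+02  1.1000e-01 -8.2000e-01] w 0.0854 F [ 0.4 -0.2  0.1] gf 0.0
 turn z deg 0.18 share 0.0020 | shift total share [0.0221 0.0137 1.1257] rows 3 each [0.0074 0.0046 0.3752]
scene 1144 x [-0.07083515  0.08029512] yr [-0.01729435  0.00714551  0.03883958] ang 2.4399262368492627
top 601 x [-0.07204325  0.06898798] yr [-0.0109771   0.00608514  0.02308892] ang -2.2972911632998607
```

Call:
carry_out(
  steps=[
    [0.022, 0.014, 0.35, 0, 0, 0, -1],
    [0, 0, 0.35, 0, 0, 0, -1],
    [0, 0, 0.25, 0, 0, 0, -1],
    [0, 0, 0.12, 0, 0, 0, -1],
    [0, 0, 0.05, 0, 0, 0, -1],
    [0, 0, 0, 0, 0, 0, -1],
    [0, 0, 0, 0, 0, 0, 1],
    [0, 0, 0, 0, 0, 0, 1],
    [0, 0, 0, 0, 0, 0, 1],
    [0, 0, 0, 0, 0, 0, 1],
    [0, 0, 0, 0, 0, 0, 1],
  ],
)

```text
t: 31.15
tool_pos: [0.4268, 0.0645, -0.016]
ee_rot: [180.0, -0.1, -1.0]
contact_force: [-2.4, -0.9, 6.8]
gripper_width: 0.0434
gripper_force: 61.3
```

```bash
python3 - <<'E'
from h import *
im=camera("scene");cv2.imwrite("pics/pd.png",im)
hsv=lambda i:cv2.cvtColor(i,cv2.COLOR_BGR2HSV)
for n in("scene0","pd"):
    h=hsv(cv2.imread(f"pics/{n}.png"));m=(h[...,0]>10)&(h[...,0]<30)&(h[...,1]>100)&(h[...,2]>90);w=np.zeros_like(m);w[250:292,305:348]=1
    Y,X=np.where(m&w);print(n,len(X),px2w("scene",[(X.mean(),Y.mean())],.018),X.min(),X.max(),Y.min(),Y.max())
go(.521-.0154,-.351-.0018,.09,6.5)
E
```

```text
scene0 248 [[0.42632845 0.0691092  0.018     ]] 317 340 259 283
pd 92 [[0.44055408 0.0645847  0.018     ]] 316 327 263 283
t 31.2 pos [ 0.4268  0.0645 -0.016 ] rot [ 1.7998e+02 -1.3000e-01 -9.7000e-01] w 0.0433 F [-0.8 -1.2  7.8] gf 61.3
 turn z deg -7.47 share -0.0831 | shift total share [ 0.2587  3.5292 -0.8832] rows 10 each [ 0.0259  0.3529 -0.0883]
```

Call:
carry_out(
  steps=[
    [0, 0, -0.2, 0, 0, 0, 1],
    [0, 0, -0.35, 0, 0, 0, 1],
    [0, 0, -0.35, 0, 0, -0.083, 1],
    [0.0307, 0.392, 0, 0, 0, 0, 1],
    [0.0307, 0.392, 0, 0, 0, 0, 1],
    [0.0307, 0.392, 0, 0, 0, 0, 1],
    [0.0307, 0.392, 0, 0, 0, 0, 1],
    [0.0307, 0.392, 0, 0, 0, 0, 1],
    [0.0307, 0.392, 0, 0, 0, 0, 1],
    [0.0307, 0.392, 0, 0, 0, 0, 1],
    [0.0307, 0.392, 0, 0, 0, 0, 1],
    [0.0307, 0.392, 0, 0, 0, 0, 1],
  ],
)

```text
t: 32.4
tool_pos: [0.5064, -0.3541, 0.0909]
ee_rot: [180.0, -0.0, 6.5]
contact_force: [0.8, 0.4, -1.2]
gripper_width: 0.0433
gripper_force: 62.4
```

Call:
carry_out(
  steps=[
    [0, 0, 0, 0, 0, 0, 1],
    [0, 0, 0, 0, 0, 0, 1],
  ],
)

```text
t: 32.6
tool_pos: [0.5058, -0.3528, 0.0904]
ee_rot: [-180.0, 0.0, 6.4]
contact_force: [-0.4, -0.2, -1.8]
gripper_width: 0.043
gripper_force: 62.5
```

```bash
python3 - <<'E'
from h import *
go(.5076,-.3525,-.007,6.5)
E
```

```text
t 32.6 pos [ 0.5058 -0.3528  0.0904] rot [-1.7995e+02  2.0000e-02  6.3800e+00] w 0.043 F [-0.4 -0.2 -1.8] gf 62.5
 turn z deg -0.12 share -0.0013 | shift total share [ 0.0149 -0.0011  0.8113] rows 3 each [ 0.005  -0.0004  0.2704]
```

Call:
carry_out(
  steps=[
    [0.015, 0, 0.3, 0, 0, 0, 1],
    [0, 0, 0.25, 0, 0, 0, 1],
    [0, 0, 0.15, 0, 0, 0, 1],
    [0, 0, 0.08, 0, 0, 0, 1],
    [0, 0, 0.02, 0, 0, 0, 1],
    [0, 0, 0, 0, 0, 0, 1],
    [0, 0, 0, 0, 0, 0, 1],
  ],
)

```text
t: 33.3
tool_pos: [0.509, -0.3526, -0.0039]
ee_rot: [179.9, -0.1, 6.5]
contact_force: [-0.4, -0.2, -1.1]
gripper_width: 0.0431
gripper_force: 62.5
```

Call:
carry_out(
  steps=[
    [0, 0, 0.01, 0, 0, 0, 1],
    [0, 0, 0, 0, 0, 0, 1],
  ],
)

```text
t: 33.5
tool_pos: [0.5085, -0.3525, -0.0058]
ee_rot: [179.9, -0.0, 6.5]
contact_force: [0.1, 0.1, -1.5]
gripper_width: 0.0427
gripper_force: 62.5
```

Call:
carry_out(
  steps=[
    [0, 0, 0.01, 0, 0, 0, 1],
    [0, 0, 0, 0, 0, 0, 1],
  ],
)

```text
t: 33.7
tool_pos: [0.508, -0.3521, -0.0078]
ee_rot: [-180.0, 0.0, 6.5]
contact_force: [0.4, 0.5, -1.7]
gripper_width: 0.0434
gripper_force: 62.5
```

One millimetre more, then release.

Call:
carry_out(
  steps=[
    [0, 0, 0.008, 0, 0, 0, 1],
    [0, 0, 0, 0, 0, 0, 1],
  ],
)

```text
t: 33.9
tool_pos: [0.5081, -0.3522, -0.0079]
ee_rot: [-180.0, 0.0, 6.5]
contact_force: [-2.5, 2.3, 5.7]
gripper_width: 0.0431
gripper_force: 63.2
```

Call:
carry_out(
  steps=[
    [0, 0, 0, 0, 0, 0, -0.1],
    [0, 0, 0, 0, 0, 0, -0.3],
    [0, 0, 0, 0, 0, 0, -0.6],
    [0, 0, -0.1, 0, 0, 0, -1],
    [0, 0, -0.3, 0, 0, 0, -1],
    [0, 0, -0.35, 0, 0, 0, -1],
    [0, 0, -0.3, 0, 0, 0, -1],
    [0, 0, 0, 0, 0, 0, -1],
    [0, 0, 0, 0, 0, 0, -1],
  ],
)

```text
t: 34.8
tool_pos: [0.5088, -0.3528, 0.1192]
ee_rot: [179.9, -0.1, 6.5]
contact_force: [-0.3, 0.1, -1.9]
gripper_width: 0.0854
gripper_force: 0.0
```

```bash
python3 - <<'E'
from h import *
go(.439,.1645,.11,7)
E
```

```text
t 34.8 pos [ 0.5088 -0.3528  0.1192] rot [ 1.7985e+02 -1.2000e-01  6.4800e+00] w 0.0854 F [-0.3  0.1 -1.9] gf 0.0
 turn z deg -0.52 share -0.0058 | shift total share [-0.0521 -4.3493  0.0767] rows 12 each [-0.0043 -0.3624  0.0064]
```

Call:
carry_out(
  steps=[
    [-0.006, -0.3624, 0, 0, 0, 0, -1],
    [-0.006, -0.3624, 0, 0, 0, 0, -1],
    [-0.006, -0.3624, 0, 0, 0, 0, -1],
    [-0.006, -0.3624, 0, 0, 0, 0, -1],
    [-0.006, -0.3624, 0, 0, 0, 0, -1],
    [-0.006, -0.3624, 0, 0, 0, 0, -1],
    [-0.006, -0.3624, 0, 0, 0, 0, -1],
    [-0.006, -0.3624, 0, 0, 0, 0, -1],
    [-0.006, -0.3624, 0, 0, 0, 0, -1],
    [-0.006, -0.3624, 0, 0, 0, 0, -1],
    [-0.006, -0.3624, 0, 0, 0, 0, -1],
    [-0.006, -0.3624, 0, 0, 0, 0, -1],
  ],
)

```text
t: 36.0
tool_pos: [0.4388, 0.167, 0.1159]
ee_rot: [-180.0, 0.2, 6.5]
contact_force: [0.8, -0.3, 1.2]
gripper_width: 0.0852
gripper_force: 0.0
```

Call:
carry_out(
  steps=[
    [0, 0, 0, 0, 0, 0, -1],
    [0, 0, 0, 0, 0, 0, -1],
  ],
)

```text
t: 36.2
tool_pos: [0.4391, 0.1662, 0.1159]
ee_rot: [180.0, 0.2, 6.6]
contact_force: [0.0, -0.5, -0.2]
gripper_width: 0.0853
gripper_force: 0.0
```

```bash
python3 - <<'E'
from h import *
go(.439,.1645,.013,7)
for n in("scene","top"): # padlock: brass (high saturation/bright) vs wood is hard; use shiny body corner via diff to first picture
    im=camera(n);cv2.imwrite(f"pics/k_{n}.png",im);b=cv2.imread(f"pics/{n}0.png")
    d=np.abs(im.astype(int)-b).sum(2)>60
    yy,xx=np.mgrid[0:420,0:560];W=px2w(n,np.c_[xx.ravel(),yy.ravel()],.02)[:,:2]
    a=np.radians(6.6);R=np.array([[np.cos(a),np.sin(a)],[-np.sin(a),np.cos(a)]]);L=(W-[.521,-.351])@R.T
    s=(abs(L[:,0])<.05)&(abs(L[:,1])<.036)&d.ravel();q=L[s]
    print(n,s.sum(),"x",np.percentile(q[:,0],[1,99]),"y",np.percentile(q[:,1],[2,50,98]))
E
```

```text
t 36.2 pos [0.4391 0.1662 0.1159] rot [1.7998e+02 1.7000e-01 6.6500e+00] w 0.0853 F [ 0.  -0.5 -0.2] gf 0.0
 turn z deg -0.35 share -0.0039 | shift total share [-0.0026  0.0139  0.8579] rows 3 each [-0.0009  0.0046  0.286 ]
scene 459 x [-0.03645466  0.037513  ] y [-0.02642067  0.00302221  0.02907874]
top 316 x [-0.03547606  0.03370828] y [-0.02459692 -0.00101605  0.02312872]
```

The padlock is centred (x ±36 mm, y ±24 mm about the well's centre). Now the stamp.

Call:
carry_out(
  steps=[
    [0, 0.014, 0.3, 0, 0, 0, -1],
    [0, 0, 0.3, 0, 0, 0, -1],
    [0, 0, 0.15, 0, 0, 0, -1],
    [0, 0, 0.1, 0, 0, 0, -1],
    [0, 0, 0, 0, 0, 0, -1],
    [0, 0, 0, 0, 0, 0, 1],
    [0, 0, 0, 0, 0, 0, 1],
    [0, 0, 0, 0, 0, 0, 1],
    [0, 0, 0, 0, 0, 0, 1],
    [0, 0, 0, 0, 0, 0, 1],
    [0, 0, 0, 0, 0, 0, 1],
  ],
)

```text
t: 37.4
tool_pos: [0.4416, 0.1641, 0.0163]
ee_rot: [-180.0, -0.1, 6.5]
contact_force: [-1.0, -0.1, 4.9]
gripper_width: 0.0224
gripper_force: 58.4
```

```bash
python3 - <<'E'
from h import *
go(.5305,-.427,.09,6.5)
E
```

```text
t 37.4 pos [0.4416 0.1641 0.0163] rot [-1.7999e+02 -9.0000e-02  6.4900e+00] w 0.0224 F [-1.  -0.1  4.9] gf 58.4
 turn z deg -0.01 share -0.0001 | shift total share [ 0.1787  4.9783 -0.6145] rows 13 each [ 0.0137  0.3829 -0.0473]
```

Call:
carry_out(
  steps=[
    [0, 0, -0.15, 0, 0, 0, 1],
    [0, 0, -0.3, 0, 0, 0, 1],
    [0, 0, -0.3, 0, 0, 0, 1],
    [0, 0, -0.05, 0, 0, 0, 1],
    [0.0156, 0.383, 0, 0, 0, 0, 1],
    [0.0156, 0.383, 0, 0, 0, 0, 1],
    [0.0156, 0.383, 0, 0, 0, 0, 1],
    [0.0156, 0.383, 0, 0, 0, 0, 1],
    [0.0156, 0.383, 0, 0, 0, 0, 1],
    [0.0156, 0.383, 0, 0, 0, 0, 1],
  ],
)

```text
t: 38.4
tool_pos: [0.4827, -0.1106, 0.1107]
ee_rot: [-180.0, 0.0, 6.5]
contact_force: [0.5, 0.0, -0.2]
gripper_width: 0.0222
gripper_force: 59.0
```

Call:
carry_out(
  steps=[
    [0.0156, 0.383, 0, 0, 0, 0, 1],
    [0.0156, 0.383, 0, 0, 0, 0, 1],
    [0.0156, 0.383, 0, 0, 0, 0, 1],
    [0.0156, 0.383, 0, 0, 0, 0, 1],
    [0.0156, 0.383, 0, 0, 0, 0, 1],
    [0.0156, 0.383, 0, 0, 0, 0, 1],
    [0.0156, 0.383, 0, 0, 0, 0, 1],
    [0, 0, 0, 0, 0, 0, 1],
    [0, 0, 0, 0, 0, 0, 1],
  ],
)

```text
t: 39.3
tool_pos: [0.5315, -0.4275, 0.1095]
ee_rot: [-179.9, 0.1, 6.4]
contact_force: [1.0, 0.5, -0.5]
gripper_width: 0.022
gripper_force: 59.1
```

```bash
python3 - <<'E'
from h import *
go(.5335,-.427,.026,6.5)
im=camera("scene");cv2.imwrite("pics/stm.png",im)
o=sensors.get_obs();p=o["tool_pos"].copy();u=w2px("scene",[p-[0,0,.01]])[0].astype(int);print(u)
x0,y0=max(u[0]-65,0),max(u[1]-65,0)
cv2.imwrite("pics/c10.png",cv2.convertScaleAbs(cv2.resize(im[y0:y0+110,x0:x0+140],None,fx=5,fy=5,interpolation=cv2.INTER_CUBIC),alpha=1.3))
E
```

```text
t 39.3 pos [ 0.5315 -0.4275  0.1095] rot [-1.7987e+02  7.0000e-02  6.3800e+00] w 0.022 F [ 1.   0.5 -0.5] gf 59.1
 turn z deg -0.12 share -0.0013 | shift total share [ 0.0166 -0.0024  0.6954] rows 2 each [ 0.0083 -0.0012  0.3477]
[185 112]
```

View pics/c10.png

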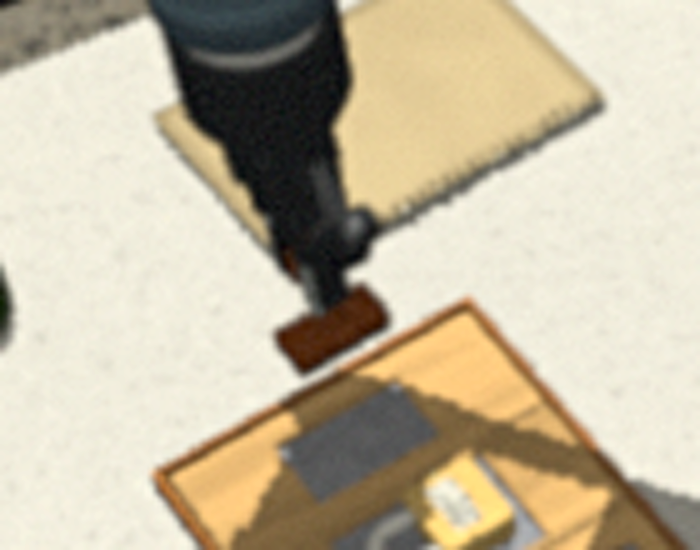

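The stamp hangs upright in the grip, its foot at crop (277–388, 290–370) under the TCP and parallel to the well at (283–437, 385–500). Lowering it.

Call:
carry_out(
  steps=[
    [0, 0, 0.3, 0, 0, 0, 1],
    [0, 0, 0.25, 0, 0, 0, 1],
    [0, 0, 0.1, 0, 0, 0, 1],
    [0, 0, 0.04, 0, 0, 0, 1],
    [0, 0, 0, 0, 0, 0, 1],
    [0, 0, 0, 0, 0, 0, 1],
  ],
)

```text
t: 39.95
tool_pos: [0.5334, -0.4278, 0.0304]
ee_rot: [179.9, -0.1, 6.5]
contact_force: [0.0, -0.1, -1.4]
gripper_width: 0.0218
gripper_force: 59.1
```

Call:
carry_out(
  steps=[
    [0, 0, 0.012, 0, 0, 0, 1],
    [0, 0, 0, 0, 0, 0, 1],
  ],
)

```text
t: 40.15
tool_pos: [0.5329, -0.4277, 0.0282]
ee_rot: [179.9, -0.1, 6.5]
contact_force: [-0.6, -0.2, -0.5]
gripper_width: 0.0221
gripper_force: 59.1
```

Call:
carry_out(
  steps=[
    [0, 0, 0.01, 0, 0, 0, 1],
    [0, 0, 0, 0, 0, 0, 1],
  ],
)

```text
t: 40.35
tool_pos: [0.5324, -0.4272, 0.0259]
ee_rot: [180.0, -0.0, 6.5]
contact_force: [-0.2, -0.1, -0.1]
gripper_width: 0.0222
gripper_force: 59.1
```

Call:
carry_out(
  steps=[
    [0, 0, 0.01, 0, 0, 0, 1],
    [0, 0, 0, 0, 0, 0, 1],
  ],
)

```text
t: 40.55
tool_pos: [0.5323, -0.4271, 0.0244]
ee_rot: [-180.0, 0.0, 6.5]
contact_force: [-0.9, 0.1, 0.1]
gripper_width: 0.0217
gripper_force: 59.1
```

Call:
carry_out(
  steps=[
    [0, 0, 0.008, 0, 0, 0, 1],
    [0, 0, 0, 0, 0, 0, 1],
  ],
)

```text
t: 40.75
tool_pos: [0.5325, -0.4273, 0.0244]
ee_rot: [180.0, -0.0, 6.5]
contact_force: [-1.5, 1.8, 4.4]
gripper_width: 0.022
gripper_force: 59.6
```

It touched the felt exactly where predicted. I'll release it and retreat upwards.

Call:
carry_out(
  steps=[
    [0, 0, 0, 0, 0, 0, 0.3],
    [0, 0, 0, 0, 0, 0, 0],
    [0, 0, 0, 0, 0, 0, -0.3],
    [0, 0, 0, 0, 0, 0, -0.6],
    [0, 0, -0.1, 0, 0, 0, -0.6],
    [0, 0, -0.3, 0, 0, 0, -0.6],
    [0, 0, -0.4, 0, 0, 0, -0.6],
    [0, 0, -0.4, 0, 0, 0, -0.6],
    [-0.3, 0.2, 0, 0, 0, 0, -0.6],
    [-0.3, 0.2, 0, 0, 0, 0, -0.6],
    [-0.3, 0.2, 0, 0, 0, 0, -0.6],
    [-0.3, 0.2, 0, 0, 0, 0, -0.6],
  ],
)

```text
t: 41.95
tool_pos: [0.3991, -0.5398, 0.1691]
ee_rot: [179.9, -0.0, 6.5]
contact_force: [0.6, -0.8, -0.1]
gripper_width: 0.0681
gripper_force: 0.0
```

Call:
carry_out(
  steps=[
    [-0.3, 0.2, 0, 0, 0, 0, -0.6],
    [-0.3, 0.2, 0, 0, 0, 0, -0.6],
    [0, 0, 0, 0, 0, 0, -0.6],
    [0, 0, 0, 0, 0, 0, -0.6],
    [0, 0, 0, 0, 0, 0, -0.6],
  ],
)

```text
t: 42.45
tool_pos: [0.3348, -0.5941, 0.1682]
ee_rot: [180.0, -0.0, 6.5]
contact_force: [-0.0, 0.9, -0.4]
gripper_width: 0.0687
gripper_force: 0.0
```

```bash
python3 - <<'E'
from h import *
o=sensors.get_obs();print(o["t"],o["tool_pos"],o["gripper_width"])
a=np.radians(6.6);R=np.array([[np.cos(a),np.sin(a)],[-np.sin(a),np.cos(a)]]);yy,xx=np.mgrid[0:420,0:560]
for n in("scene","top"):
    im=camera(n);cv2.imwrite(f"pics/f_{n}.png",im);b=cv2.imread(f"pics/{n}0.png");d=np.abs(im.astype(int)-b).sum(2)>60
    for k,c,z,hx,hy in(("stamp foot",(.5305,-.427),.02,.045,.032),("padlock",(.521,-.351),.02,.05,.036),("marker",(.513,-.2755),.017,.085,.03),("stapler",(.504,-.1995),.05,.1,.05)):
        L=(px2w(n,np.c_[xx.ravel(),yy.ravel()],z)[:,:2]-c)@R.T
        s=(abs(L[:,0])<hx)&(abs(L[:,1])<hy)&d.ravel();q=L[s];print(n,k,s.sum(),"x",np.percentile(q[:,0],[2,98]).round(3),"y",np.percentile(q[:,1],[2,98]).round(3))
    for k,c in(("pen",(.6034,.0509)),("disc",(.6155,.1803))):
        L=px2w(n,np.c_[xx.ravel(),yy.ravel()],.01)[:,:2]-c;s=(abs(L[:,0])<.09)&(abs(L[:,1])<.045)&d.ravel();print(n,k,"changed px",s.sum())
E
```

```text
42.45 [ 0.33475296 -0.59407866  0.16821917] 0.06865965171313616
scene stamp foot 315 x [-0.024  0.03 ] y [-0.03   0.023]
scene padlock 465 x [-0.036  0.035] y [-0.027  0.029]
scene marker 496 x [-0.065  0.07 ] y [-0.013  0.012]
scene stapler 1634 x [-0.068  0.081] y [-0.048  0.044]
scene pen changed px 0
scene disc changed px 0
top stamp foot 220 x [-0.027  0.026] y [-0.02   0.017]
top padlock 339 x [-0.035  0.034] y [-0.025  0.022]
top marker 328 x [-0.065  0.067] y [-0.013  0.008]
top stapler 783 x [-0.073  0.07 ] y [-0.015  0.026]
top pen changed px 1
top disc changed px 0
```

All four are centred in their wells, and the pen and disc lock have not moved. Handing in.

```bash
python3 -c "
from plant import ticket
print(ticket.close_job())"
```

```text
the job is handed in; nothing more can be done
None
```

The job is handed in at 42 s: marker, stapler, padlock and stamp are each down on the felt of their own well and released, centred by the final camera check, with the pen and disc lock untouched; the hand-in gave no verdict.

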